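# Restock the desk drawer and slide it home

### The arm

A 6-joint arm with a two-finger parallel gripper is mounted at the origin on a cart in front of the work surface, level with it; the furniture and walls round the work are solid. World frame = base frame: x ahead of the robot, y to its left, z up, the work surface at z = 0. Lengths are in m, angles in degrees, forces in N, time in s.
With the tool pointing down it reaches from about 0.35 to 0.875 m from the base axis. Payload 4.2 kg.
Tool frame: the origin (TCP) lies between the finger pads; the fingertips stand 17 mm ahead of it and the grasp point (between the pads) lies 2 mm behind it (nose_length is the distance from the TCP to the fingertips, in m); z points along the fingers, x is the direction in which the jaws open and shut, and the axes are right-handed (so a half turn about z gives the same grasp; the last joint's range is limited). The gripper opens to 85 mm and grips with 20 to 120 N. Pads are 22 mm wide; open, the fingers measure 114 mm over their backs; the gripper's body (76 mm by 85 mm) begins 54 mm behind the grasp point. The pads swing forward as they close: fully open they stand 13 mm farther back than shut.
Start: joints at [-52.735, 22.042, 0.453, 0, -68.411, -14.817], TCP at [0.239, -0.578, 0.248] pointing down, gripper open.
Joint ranges: [-179.83, 179.83], [-69.29, 118.12], [-61.27, 80.66], [-181.25, 117.63], [-171.15, -9.14], [-177.46, 177.46]. Speed limits (degrees/s): [159.86, 159.86, 180, 180, 180, 180].

### API

Orientations are given as [roll, pitch, yaw] about the fixed x, y, z axes, in that order (R = Rz(yaw) Ry(pitch) Rx(roll)).
In Python, from bench import * gives the robot as it stands. The module is installed in compiled form; this text tells all that it offers.
- The arm moves only by the tool arm_command, never from a script. Its argument "series" is one flat list of numbers, 7 for each row, row after row: the shift along the world's x, y, z in m, then the turn, a rotation vector about the world's x, y, z in rad, then the finger opening in m, from 0 to 0.0854. A call has 1 to 20 rows; each row is the pose to reach, as a shift and turn from the pose commanded when the call began; what a row does not reach only later rows make up. A row lasts 1/12 s, in which the tool goes at most 41.7 mm and 7.16 degrees, less where a joint would pass 70% of its speed; a pose out of reach is approached as far as the arm can. A call with a gripper value outside its range is refused whole. The fingers move at their own pace and stop on an object; "newtons" is the grip in N (left out, the last holds). Time passes only in rows, so rows that repeat a pose let the fingers close. It gives the time, the measured TCP pose, the force and the opening at its end, in the units of the state.
- observe(): the state, without advancing time (a new reading comes with each control period).
- get_image(name): name is "side" or "top" or "wrist"; returns the picture (420x560x3 uint8, blue, green, red); there is no depth.
- get_calibration(name): a dict with "camera_matrix" (3x3 intrinsics, pixels), "origin" and "attitude" of the camera in the world; the wrist camera has in their place "mount" (4x4, takes a point from camera to tool coordinates, whose origin is the TCP and whose axes are the tool frame's). Camera axes: x right, y up, looking along -z (the intrinsics and any distortion apply to the point x, -y, -z); pixel columns grow to the right and rows downward; lengths in m; the calibration is good to about 2 mm. A picture is of the moment at which its call begins: read the wrist's pose just before it. get_calibration takes no time and is no camera call.
- close_job(): hands the job in, once; it reports no verdict.
Trained networks look in the newest picture that a camera, given by its name, has taken for a name from the list of things; names that differ only in an ending like _2 or _b are one class to them, and where a whole thing is asked for, a point or a joint stands for the part that bears it (a point fixed in the world has none). Each returns a list of dicts, best first, with "confidence" (0 to 1); they miss things now and then, are a little off and sometimes report something else, mostly with a low value. They report only what shows in the picture. A call takes as long as a camera call. They do not tell look-alikes from the thing itself.
- silhouettes(camera, target): "mask" (420x560 bool, what is visible of it) and "rect" ([left, top, right, bottom] in pixels, round what is visible of it).
- spot_point(camera, target): "pixel" ([row, column] in pixels: a listed point, or the origin of a listed thing).
The state is a dict: "time_s": time; "joints": joint angles; "qd": joint speeds; "joint_efforts": joint torques, N m; "position": TCP position; "tool_rot": TCP orientation; "wrist_force": force on the tool from outside, world axes, zero at the start; "moment": the same for the moment, N m; "grip_width": finger opening in m.
Only numpy, scipy, OpenCV 4.12 (cv2) and the standard library are available. Lean on these libraries where they do the work, as an engineer would, in place of code of your own. Each camera call takes 0.05 s, during which the arm holds its last target.

### The job

Restock the drawer of the desktop unit: pack every refill laid out on either side of the wooden drawer tray into it, the chunky staple boxes (37 x 62 x 31 mm) in the wide compartment at its rear, the glue stick and the longer, flatter staple box in the narrow compartment behind its front, all lying down on the tray's floor, none on top of another. Then push the loaded tray across the worktop, without lifting or tipping it, into the open bay of the unit until it is fully home, its front flush with the unit's front. Do not disturb the tape dispenser on the right; the clutter at the left end of the worktop is no part of the job.

Things in the scene. Friction and masses are not known exactly. Their poses are not given: they have to be found in the camera images.
- tray: Loose open drawer tray of light wood, 186 x 186 mm outside, 0.25 kg, slides on the worktop (full, it takes less than 15 N to push). Origin: centre of its underside. +x points to its rear, which enters the bay first; its front is at -x. Side and rear walls 44 mm high, front 46 mm with a finger dip in the middle (60 mm wide, down to 28 mm); walls 4 mm, floor 3 mm thick.
- tray_wide (a point): Centre of the floor of the tray's wide rear compartment, 40 mm behind the tray's centre; axes as the tray's. It is 97 mm along x and 178 mm along y. Room for four chunky boxes side by side along y, each with its 62 mm along x. The divider before it is 4 mm thick and only 10 mm above the floor, so fingers may reach over it.
- tray_narrow (a point): Centre of the floor of the tray's narrow front compartment, 51 mm in front of the tray's centre; axes as the tray's. It is 76 mm along x and 178 mm along y, between the front and the low divider; room for the stick and the flat box end to end, lengths along y.
- bay_home (a point): Point on the worktop where the tray's origin stands when home, tray and bay axes alike. +x points into the bay. The fixed unit is a light-wood carcass 61 mm high; front and mouth at x = -93 mm, back stop at +93 mm (tray then flush). At y = 110 to 208 mm is a narrower drawer, already shut; outer walls at y = -110 and +208 mm.
- bay_mouth (a point): Middle of the bay's mouth at worktop height, 93 mm before bay_home, same axes. The bay has no floor: the tray slides on the worktop. It is 196 mm wide inside (5 mm play each side of the tray), the first 27 mm flared by up to 6 mm on each side; ceiling 52 mm above the worktop.
- box_1_mid (a point): Carton of heavy staples, buff with a printed label, 37 x 62 x 31 mm (its x, y, z as it lies at the start), 0.06 kg. The point is its centre, 15.5 mm above the worktop at the start. All boxes box_1..box_4 are alike; absent ones read None.
- box_2_mid (a point): Carton of heavy staples, buff with a printed label, 37 x 62 x 31 mm (its x, y, z as it lies at the start), 0.06 kg. The point is its centre, 15.5 mm above the worktop at the start. All boxes box_1..box_4 are alike; absent ones read None.
- box_3_mid (a point): Carton of heavy staples, buff with a printed label, 37 x 62 x 31 mm (its x, y, z as it lies at the start), 0.06 kg. The point is its centre, 15.5 mm above the worktop at the start. All boxes box_1..box_4 are alike; absent ones read None.
- box_4_mid (a point): Carton of heavy staples, buff with a printed label, 37 x 62 x 31 mm (its x, y, z as it lies at the start), 0.06 kg. The point is its centre, 15.5 mm above the worktop at the start. All boxes box_1..box_4 are alike; absent ones read None.
- flat_box_mid (a point): Longer, flatter carton of staples, 41 x 74 x 27 mm (x, y, z), 0.06 kg. The point is its centre, 13 mm above the worktop at the start. None when absent.
- stick_mid (a point): Glue stick lying on its side, white barrel and dark cap, 28 mm thick (does not roll), 95 mm long along its y, 0.036 kg. The point is its centre, 14 mm above the worktop at the start. None when absent.
- dispenser: Bystander: dark desk tape dispenser, 36 x 167 x 78 mm, on the worktop right of the unit. Origin at the centre of its underside.
Things that resemble listed ones, but are neither listed nor needed, are in the scene too. Leave any orange or yellow look-alike of the part that bears box_3_mid alone.

How it is judged:
By the outcome, as a careful person would: the job done as asked, in the order asked, and still so for the second after the job is handed in, with the robot touching nothing.
Of box_1, box_2, box_3, box_4, flat_box, stick only 4 to 6 are there at a start; the rules pass over those that are not, and their reading is None.
At some moment in a run one of tray, box_1, box_2, box_3, box_4, flat_box, stick may be knocked a few centimetres aside while the robot is not near it.
Once in a run the grip may slacken for a moment while it holds something.
It also fails if it takes over 210 s, if anything falls off the work surface, if the arm or the gripper's body presses on something with over 40 N, if the wrist force passes 120 N, or if a joint passes its speed limit or range.

## Working session

There is one attempt and no reset: what is moved stays moved. The work goes in short steps, Python scripts to look and compute and a tool call to move; the robot and the scene stay as the last step left them, time stands still between calls to the robot, and variables do not carry over. Pictures are saved under pics/ and viewed, and the job is handed in when it is done.

Besides the shell and the picture viewer there is one more tool, called after "Request:" as name(argument=value, ...) on one line, values as JSON. arm_command: Moves the arm, as the interface text tells. Its arguments: {"type":"object","properties":{"series":{"type":"array"},"newtons":{"type":"number"}},"required":["series"]}

```bash
mkdir -p pics; ls; python3 - <<'E'
from bench import *
import cv2
s=observe();print(s)
for n in("side","top","wrist"):
    cv2.imwrite(f"pics/{n}0.png",get_image(n)); print(n,get_calibration(n))
E
```

```text
pics
{'time_s': 0.0, 'joints': array([-5.27347416e+01,  2.20907939e+01,  3.78623465e-01, -2.95469711e-02,
       -6.84112295e+01, -1.48149308e+01]), 'qd': array([ 0.10351585, -0.03792637,  0.00287959, -0.02776421, -0.04189114,
       -0.13785539]), 'joint_efforts': array([-1.24023518e-03, -3.92288411e+01,  1.88397878e+01,  4.18621480e+00,
       -4.73655018e-03, -1.70327394e-05]), 'position': array([ 0.2384666 , -0.57711543,  0.24721186]), 'tool_rot': array([-1.79994984e+02, -1.26319346e-01,  1.12439421e+02]), 'wrist_force': array([-0.66453897, -0.27061562, -0.75745836]), 'moment': array([ 0.04377718, -0.0400468 , -0.04076379]), 'grip_width': 0.08558675809879823}
side {'camera_matrix': array([[437.26521713,   0.        , 283.66973049],
       [  0.        , 437.26521713, 215.20821225],
       [  0.        ,   0.        ,   1.        ]]), 'origin': array([0.53635353, 1.31422557, 0.87978282]), 'attitude': array([  56.56132657,    0.53724924, -177.04252112])}
top {'camera_matrix': array([[379.63664184,   0.        , 271.49827495],
       [  0.        , 379.63664184, 211.78810525],
       [  0.        ,   0.        ,   1.        ]]), 'origin': array([0.39987632, 0.03354674, 1.12294024]), 'attitude': array([ 10.88285454,  -1.46337103, -88.37653503])}
wrist {'camera_matrix': array([[335.05376291,   0.        , 275.97319572],
       [  0.        , 335.05376291, 207.14492634],
       [  0.        ,   0.        ,   1.        ]]), 'mount': array([[ 9.99999938e-01,  2.99548545e-04, -1.86173457e-04,
         9.87854556e-04],
       [ 2.39622354e-04, -9.64370219e-01, -2.64556276e-01,
        -6.77855598e-02],
       [-2.58787585e-04,  2.64556215e-01, -9.64370231e-01,
        -1.26196596e-01],
       [ 0.00000000e+00,  0.00000000e+00,  0.00000000e+00,
         1.00000000e+00]])}
```

View pics/top0.png

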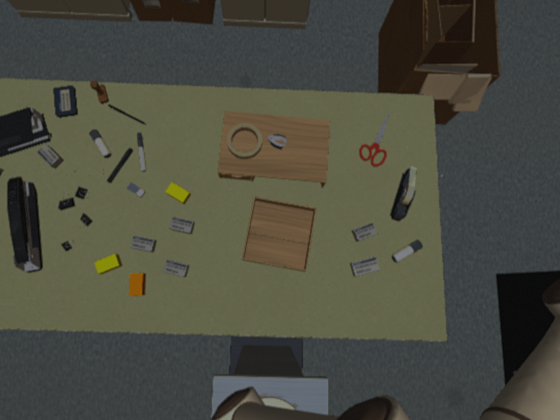

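View pics/side0.png

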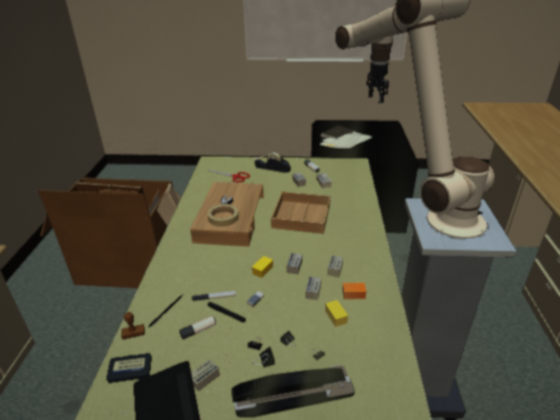

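View pics/wrist0.png

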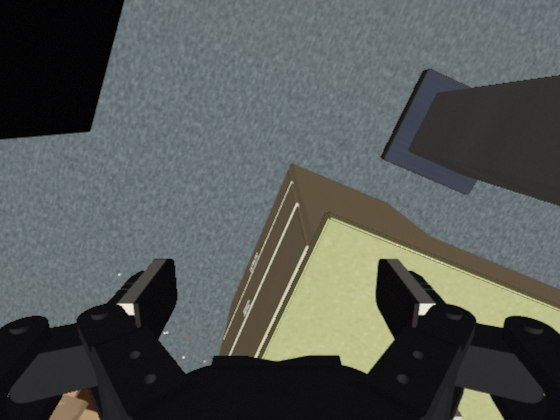

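The top view shows the tray at about (280,235) and the unit at (273,147). Three grey boxes lie left of the tray at (181,226), (143,244) and (176,268). On its right are boxes at (364,232) and (364,267), the stick at (407,251) and the dispenser at (404,194). The orange and yellow pieces are decoys.

```bash
cat > h.py <<'E'
from bench import *
import cv2, numpy as np
from scipy.spatial.transform import Rotation as R
np.set_printoptions(precision=4,suppress=True)
def cam(n,s=None):
    c=get_calibration(n);K=c["camera_matrix"]
    if n=="wrist":
        s=s or observe()
        T=np.eye(4);T[:3,:3]=R.from_euler('xyz',s["tool_rot"],degrees=True).as_matrix();T[:3,3]=s["position"]
        M=T@c["mount"];return K,M[:3,:3],M[:3,3]
    return K,R.from_euler('xyz',c["attitude"],degrees=True).as_matrix(),np.array(c["origin"])
def ray(C,u,v,z):
    K,Rm,o=C
    d=np.linalg.solve(K,np.array([u,v,1.]));d=Rm@(d*[1,-1,-1])
    return o+d*(z-o[2])/d[2]
def proj(C,p):
    K,Rm,o=C
    q=Rm.T@(np.asarray(p,float)-o)*[1,-1,-1];q=K@q;return q[:2]/q[2]
def hull(C,mask,z):
    cs,_=cv2.findContours(mask.astype(np.uint8),0,2)
    c=max(cs,key=cv2.contourArea)[:,0]
    return np.array([ray(C,u,v,z)[:2] for u,v in c])
def rect(C,mask,z):
    (cx,cy),(w,h),a=cv2.minAreaRect((hull(C,mask,z)*1000).astype(np.float32))
    if w<h: w,h,a=h,w,a+90
    return np.array([cx,cy])/1000,(w,h),(a+90)%180-90   # a = direction of long side
def st():
    s=observe();print(s["time_s"],s["position"],s["tool_rot"],s["wrist_force"],s["grip_width"]);return s
E
python3 - <<'E'
from h import *
im=get_image("top");C=cam("top")
hs=dict(tray=.044,box_1_mid=.031,flat_box_mid=.027,stick_mid=.014)
for t,z in hs.items():
    for d in silhouettes("top",t):
        c,s,a=rect(C,d["mask"],z); print("S",t,round(d["confidence"],2),[int(i) for i in d["rect"]],c,np.round(s,0),round(a,1))
for t,z in dict(tray=0,tray_wide=.003,bay_home=0,bay_mouth=0,box_1_mid=.0155,flat_box_mid=.013,stick_mid=.014,dispenser=0).items():
    for d in spot_point("top",t):
        v,u=d["pixel"];print("P",t,round(d["confidence"],2),(round(u),round(v)),ray(C,u,v,z))
b=cv2.resize(im[90:300,120:450],None,fx=2.4,fy=2.4,interpolation=cv2.INTER_CUBIC);cv2.imwrite("pics/top1.png",b)
st()
E
```

```text
S tray 0.64 [242, 194, 316, 271] [ 0.5486 -0.0121] [191. 185.] -8.5
S box_1_mid 0.61 [171, 215, 192, 234] [0.5606 0.2694] [65. 38.] 81.1
S flat_box_mid 0.71 [348, 257, 380, 276] [ 0.46   -0.2586] [80. 43.] -76.6
S stick_mid 0.7 [391, 238, 422, 261] [ 0.5099 -0.3921] [105.  34.] -55.9
S stick_mid 0.62 [241, 195, 313, 272] [ 0.5513 -0.0133] [193. 191.] -8.5
P tray 0.86 (276, 233) [ 0.5526 -0.004   0.    ]
P tray_wide 0.61 (284, 220) [ 0.5922 -0.0277  0.003 ]
P box_1_mid 0.72 (182, 223) [0.5701 0.2736 0.0155]
P flat_box_mid 0.76 (363, 266) [ 0.4626 -0.2595  0.013 ]
P stick_mid 0.57 (407, 253) [ 0.5043 -0.3901  0.014 ]
P dispenser 0.84 (400, 192) [ 0.6903 -0.383   0.    ]
0.8 [ 0.2387 -0.5776  0.2483] [179.9987  -0.002  112.4527] [-0.07   -0.2994 -0.6511] 0.08547242126155842
```

View pics/top1.png

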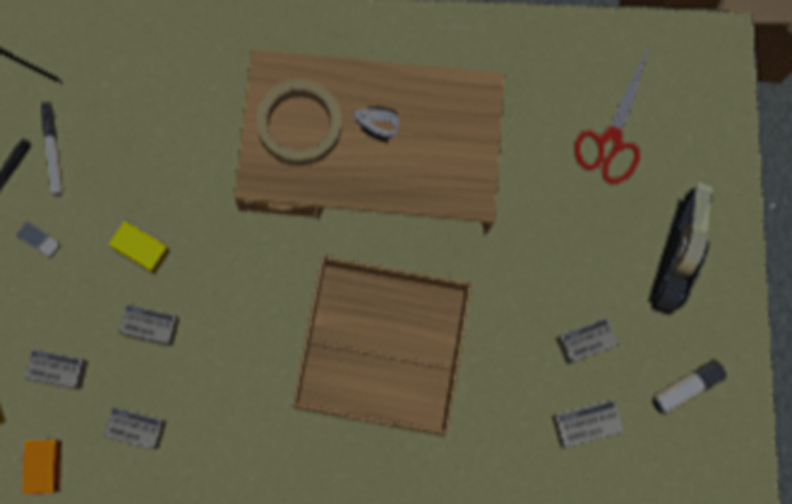

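Request:
arm_command(series=[0.21, 0.55, 0.06, 0, 0, -0.392, 0.085, 0.21, 0.55, 0.06, 0, 0, -0.392, 0.085, 0.21, 0.55, 0.06, 0, 0, -0.392, 0.085, 0.21, 0.55, 0.06, 0, 0, -0.392, 0.085, 0.21, 0.55, 0.06, 0, 0, -0.392, 0.085, 0.21, 0.55, 0.06, 0, 0, -0.392, 0.085, 0.21, 0.55, 0.06, 0, 0, -0.392, 0.085, 0.21, 0.55, 0.06, 0, 0, -0.392, 0.085, 0.21, 0.55, 0.06, 0, 0, -0.392, 0.085, 0.21, 0.55, 0.06, 0, 0, -0.392, 0.085, 0.21, 0.55, 0.06, 0, 0, -0.392, 0.085, 0.21, 0.55, 0.06, 0, 0, -0.392, 0.085, 0.21, 0.55, 0.06, 0, 0, -0.392, 0.085, 0.21, 0.55, 0.06, 0, 0, -0.392, 0.085, 0.21, 0.55, 0.06, 0, 0, -0.392, 0.085, 0.21, 0.55, 0.06, 0, 0, -0.392, 0.085, 0.21, 0.55, 0.06, 0, 0, -0.392, 0.085, 0.21, 0.55, 0.06, 0, 0, -0.392, 0.085])

```text
time_s: 2.3
position: [0.4482, -0.0281, 0.3082]
tool_rot: [-180.0, 0.0, 90.0]
wrist_force: [-0.4, -0.2, -0.7]
grip_width: 0.0854
```

```bash
python3 - <<'E'
from h import *
s=st();C=cam("wrist",s);im=get_image("wrist");cv2.imwrite("pics/w1.png",im)
for t,z in dict(tray=.044,box_1_mid=.031,flat_box_mid=.027,stick_mid=.014).items():
    for d in silhouettes("wrist",t):
        c,q,a=rect(C,d["mask"],z); print("S",t,round(d["confidence"],2),[int(i) for i in d["rect"]],c,np.round(q,0),round(a,1))
for t,z in dict(tray=0,tray_wide=.003,tray_narrow=.003,bay_home=0,bay_mouth=0,box_1_mid=.0155).items():
    for d in spot_point("wrist",t):
        v,u=d["pixel"];print("P",t,round(d["confidence"],2),(round(u),round(v)),ray(C,u,v,z))
T=cam("top")
for n,p in dict(fl=(218.3,173.3),fr=(326.7,180.8),bl=(224.2,110.8),br=(329.6,120.4)).items(): print(n,ray(T,*p,.061))
E
```

```text
2.3 [ 0.4482 -0.0281  0.3082] [-179.9717    0.0058   89.9696] [-0.3773 -0.2491 -0.677 ] 0.08539103468624881
S box_1_mid 0.79 [468, 238, 531, 275] [0.559  0.2628] [82. 43.] 78.9
S flat_box_mid 0.78 [49, 159, 130, 208] [ 0.4598 -0.2577] [86. 41.] -73.1
S flat_box_mid 0.39 [187, 336, 389, 374] [0.71   0.0906] [64. 53.] 67.8
S stick_mid 0.78 [0, 196, 34, 233] [ 0.4998 -0.3735] [69. 28.] -56.6
S stick_mid 0.73 [189, 335, 386, 374] [0.7284 0.0974] [68. 47.] 86.8
S stick_mid 0.63 [551, 202, 559, 224] [0.5065 0.3391] [27.  8.] 12.5
P tray 0.78 (286, 241) [ 0.5473 -0.0137  0.    ]
P tray 0.45 (501, 251) [0.5627 0.2859 0.    ]
P tray 0.16 (521, 162) [0.4389 0.2907 0.    ]
P tray_wide 0.61 (285, 267) [ 0.5855 -0.0155  0.003 ]
P tray_narrow 0.81 (292, 206) [ 0.4971 -0.006   0.003 ]
P box_1_mid 0.69 (500, 256) [0.5639 0.2751 0.0155]
fl [0.7131 0.1694 0.061 ]
fr [ 0.7018 -0.1456  0.061 ]
bl [0.9077 0.1625 0.061 ]
br [ 0.8897 -0.1542  0.061 ]
```

View pics/w1.png

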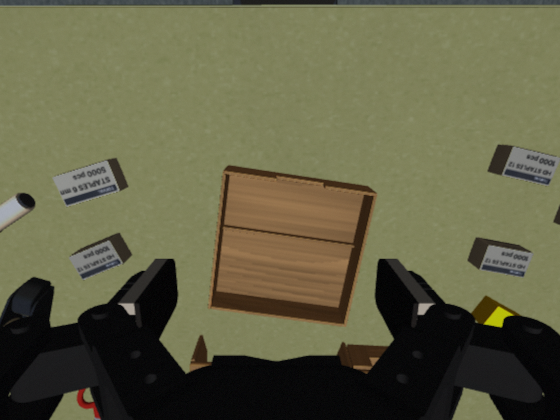

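```bash
cat >> h.py <<'E'
def grey(C,im,z=.031,amin=150,lo=95,sat=28):
    i=im.astype(int);mx=i.max(2);mn=i.min(2)
    m=((mx-mn<sat)&(mx>lo)).astype(np.uint8)
    m=cv2.morphologyEx(m,cv2.MORPH_CLOSE,np.ones((5,5),np.uint8))
    m=cv2.morphologyEx(m,cv2.MORPH_OPEN,np.ones((3,3),np.uint8))
    n,l,s,c=cv2.connectedComponentsWithStats(m)
    for k in range(1,n):
        if s[k,4]>amin:
            r=rect(C,l==k,z);print("G",s[k,:5],r[0],np.round(r[1],0),round(r[2],1))
    return m
E
python3 - <<'E'
from h import *
C=cam("wrist");im=cv2.imread("pics/w1.png")
m=grey(C,im);cv2.imwrite("pics/m1.png",m*255)
print(im[183,90],im[258,97],im[165,530],im[100,300])
for p in [(224,166),(375,191),(209,307),(346,325)]: print(p,ray(C,*p,.044))
a=cv2.resize(im[120:340,190:400],None,fx=2.7,fy=2.7,interpolation=2);cv2.imwrite("pics/w1t.png",a)
E
```

```text
G [ 502  146   58   40 1327] [0.4398 0.2809] [66. 36.] 77.0
G [  53  160   66   42 1654] [ 0.4607 -0.2601] [74. 40.] -74.0
G [  0 196  29  34 570] [ 0.4973 -0.3633] [49. 28.] -58.6
G [  69  241   53   39 1146] [ 0.5621 -0.2634] [62. 38.] -67.0
G [ 482  246   51   32 1012] [0.565  0.2732] [62. 36.] 80.1
[101 102 102] [127 130 129] [124 127 126] [ 85 123 121]
(224, 166) [ 0.4377 -0.0879  0.044 ]
(375, 191) [0.4678 0.091  0.044 ]
(209, 307) [ 0.6238 -0.1154  0.044 ]
(346, 325) [0.6512 0.0664 0.044 ]
```

View pics/w1t.png

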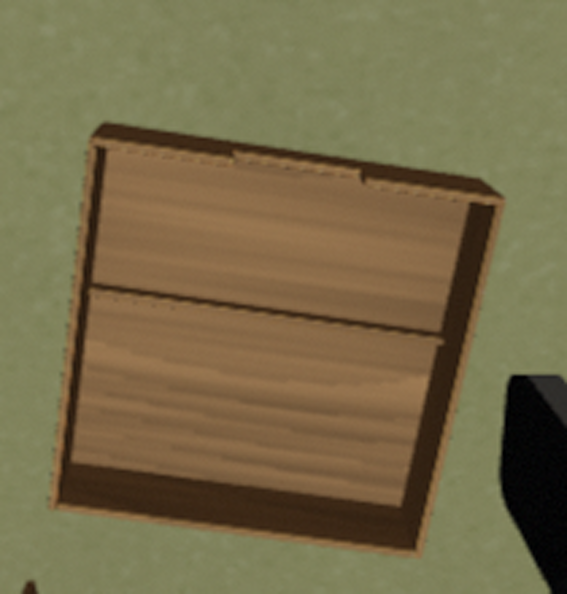

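View pics/m1.png

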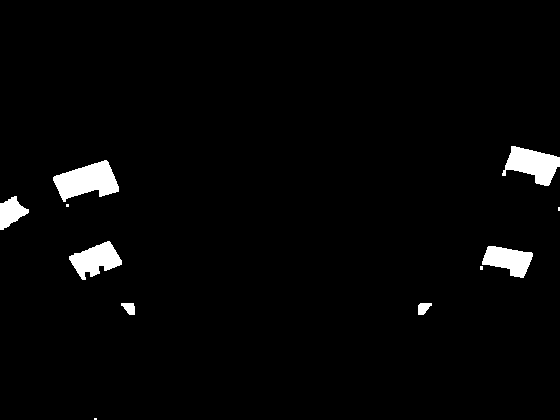

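```bash
python3 - <<'E'
from h import *
C=cam("wrist")
P=np.array([ray(C,*p,z)[:2] for p,z in [((225.2,171.9),.046),((375.9,193.3),.046),((209.6,307.8),.044),((345.6,324.8),.044)]])
fr,fl,rr,rl=P;c=P.mean(0);print(P,c)
for a,b in [(fr,rr),(fl,rl)]: d=b-a;print(np.hypot(*d),np.degrees(np.arctan2(d[1],d[0])))
for a,b in [(fr,fl),(rr,rl)]: d=b-a;print(np.hypot(*d),np.degrees(np.arctan2(d[1],d[0]))-90)
T=cam("top");print(ray(T,143,244,.031),ray(T,407,251,.02))
E
```

```text
[[ 0.4443 -0.0865]
 [ 0.4701  0.0917]
 [ 0.625  -0.1147]
 [ 0.6509  0.0658]] [ 0.5476 -0.0109]
0.18289487506285118 -8.878123251888887
0.18259981114505627 -8.132415332598152
0.1799802523359216 -8.23788857959913
0.18236027500977192 -8.148672700735162
[0.5047 0.3761 0.031 ] [ 0.509  -0.3886  0.02  ]
```

Request:
arm_command(series=[0.117, 0.301, -0.19, 0, 0, -0.173, 0.085, 0.117, 0.301, -0.19, 0, 0, -0.173, 0.085, 0.117, 0.301, -0.19, 0, 0, -0.173, 0.085, 0.117, 0.301, -0.19, 0, 0, -0.173, 0.085, 0.117, 0.301, -0.19, 0, 0, -0.173, 0.085, 0.117, 0.301, -0.19, 0, 0, -0.173, 0.085, 0.117, 0.301, -0.19, 0, 0, -0.173, 0.085, 0.117, 0.301, -0.19, 0, 0, -0.173, 0.085, 0.117, 0.301, -0.19, 0, 0, -0.173, 0.085, 0.117, 0.301, -0.19, 0, 0, -0.173, 0.085, 0.117, 0.301, -0.19, 0, 0, -0.173, 0.085, 0.117, 0.301, -0.19, 0, 0, -0.173, 0.085])

```text
time_s: 3.85
position: [0.5655, 0.2732, 0.118]
tool_rot: [-180.0, 0.1, 80.1]
wrist_force: [0.7, 0.0, 0.9]
grip_width: 0.0849
```

```bash
python3 - <<'E'
from h import *
s=st();C=cam("wrist",s);im=get_image("wrist");cv2.imwrite("pics/w2.png",im)
grey(C,im)
E
```

```text
3.85 [0.5655 0.2732 0.118 ] [-179.9698    0.0542   80.1007] [0.6716 0.0249 0.939 ] 0.08488644497771547
G [ 196    0  110   40 3270] [0.4439 0.2799] [62. 20.] 80.1
G [197  38 106  11 385] [0.4558 0.2771] [61.  5.] 80.1
G [ 380   70  108   63 5097] [0.5067 0.3803] [62. 36.] 80.9
G [ 229  193   94   53 3843] [0.5639 0.2735] [62. 35.] 78.0
G [451 282  30  29 526] [0.6438 0.397 ] [19. 18.] -31.6
G [462 388  24  32 539] [0.7409 0.399 ] [36. 14.] 12.1
```

View pics/w2.png

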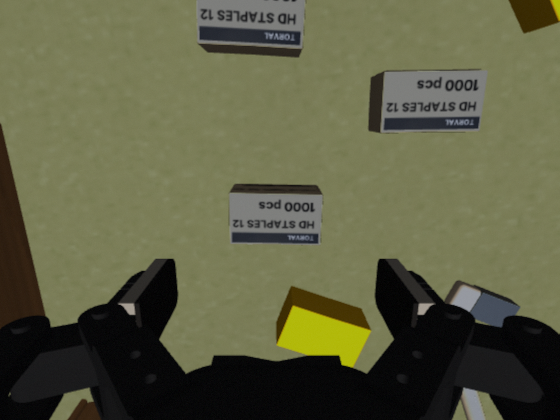

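Request:
arm_command(series=[-0.001, 0, -0.04, 0, 0, 0, 0.085, -0.001, 0, -0.08, 0, 0, 0, 0.085, -0.001, 0, -0.096, 0, 0, 0, 0.085, -0.001, 0, -0.096, 0, 0, 0, 0.085, -0.001, 0, -0.096, 0, 0, 0, 0.05, -0.001, 0, -0.096, 0, 0, 0, 0.05, -0.001, 0, -0.096, 0, 0, 0, 0.05, -0.001, 0, -0.096, 0, 0, 0, 0.05, -0.001, 0, -0.096, 0, 0, 0, 0.05, -0.001, 0, -0.096, 0, 0, 0, 0.05], newtons=45)

```text
time_s: 4.73
position: [0.5664, 0.2743, 0.0256]
tool_rot: [179.8, -0.2, 80.1]
wrist_force: [-0.6, -0.4, 6.7]
grip_width: 0.0611
```

Request:
arm_command(series=[0, 0, 0.04, 0, 0, 0, 0.05, 0, 0, 0.08, 0, 0, 0, 0.05, 0, 0, 0.108, 0, 0, 0, 0.05, 0.03, -0.223, 0.108, 0, 0, 1.599, 0.05, 0.03, -0.223, 0.108, 0, 0, 1.599, 0.05, 0.03, -0.223, 0.108, 0, 0, 1.599, 0.05, 0.03, -0.223, 0.108, 0, 0, 1.599, 0.05, 0.03, -0.223, 0.108, 0, 0, 1.599, 0.05, 0.03, -0.223, 0.108, 0, 0, 1.599, 0.05, 0.03, -0.223, 0.108, 0, 0, 1.599, 0.05, 0.03, -0.223, 0.108, 0, 0, 1.599, 0.05, 0.03, -0.223, 0.108, 0, 0, 1.599, 0.05, 0.03, -0.223, 0.108, 0, 0, 1.599, 0.05, 0.03, -0.223, 0.108, 0, 0, 1.599, 0.05, 0.03, -0.223, 0.108, 0, 0, 1.599, 0.05, 0.03, -0.223, 0.108, 0, 0, 1.599, 0.05, 0.03, -0.223, 0.108, 0, 0, 1.599, 0.05, 0.03, -0.223, 0.108, 0, 0, 1.599, 0.05])

```text
time_s: 6.23
position: [0.5948, 0.0505, 0.1311]
tool_rot: [180.0, 0.1, 171.5]
wrist_force: [0.2, -0.2, -0.6]
grip_width: 0.0612
```

```bash
python3 - <<'E'
from h import *
s=st();im=get_image("wrist");cv2.imwrite("pics/w3.png",im)
E
```

```text
6.2333 [0.5948 0.0505 0.1311] [179.9565   0.0644 171.5109] [ 0.2427 -0.1631 -0.5661] 0.061171145332406175
```

View pics/w3.png

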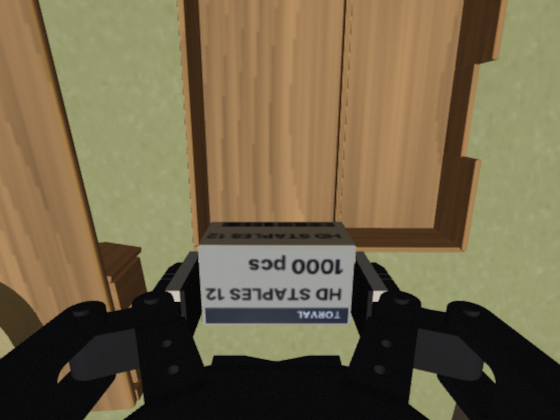

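```bash
python3 - <<'E'
from h import *
C=cam("wrist")
P=np.array([ray(C,u,v,z)[:2] for (u,v),z in [((194,248),.044),((466,250),.046)]]);print(P)
d=P[0]-P[1];print(np.hypot(*d),np.degrees(np.arctan2(d[1],d[0])))
a=np.radians(-8.3);Rm=np.array([[np.cos(a),-np.sin(a)],[np.sin(a),np.cos(a)]])
for l in [(.093,.093),(-.093,.093)]: print(Rm@l+[.5476,-.011])
E
```

```text
[[0.652  0.0631]
 [0.4695 0.091 ]]
0.18464282386262007 -8.675251038520425
[0.6531 0.0676]
[0.469  0.0945]
```

Request:
arm_command(series=[0, -0.004, -0.03, 0, 0, 0, 0.05, 0, -0.004, -0.06, 0, 0, 0, 0.05, 0, -0.004, -0.08, 0, 0, 0, 0.05, 0, -0.004, -0.095, 0, 0, 0, 0.05, 0, -0.004, -0.1, 0, 0, 0, 0.05, 0, -0.004, -0.1, 0, 0, 0, 0.05])

```text
time_s: 6.78
position: [0.5942, 0.0462, 0.03]
tool_rot: [-179.9, -0.1, 171.6]
wrist_force: [0.1, -0.1, -0.0]
grip_width: 0.0609
```

```bash
python3 - <<'E'
from h import *
s=st();im=get_image("wrist");cv2.imwrite("pics/w4.png",im)
E
```

```text
6.7833 [0.5942 0.0462 0.03  ] [-179.9409   -0.0952  171.6015] [ 0.094  -0.0747 -0.0369] 0.06092368506660879
```

View pics/w4.png

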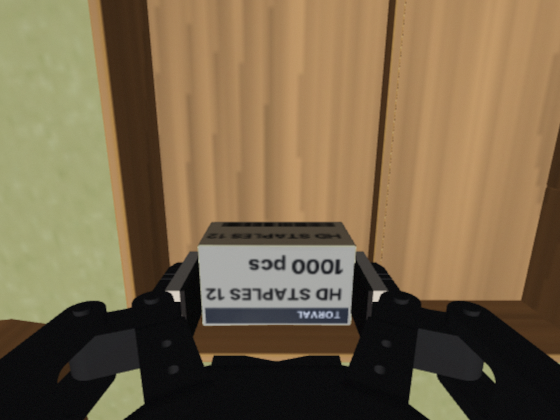

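Request:
arm_command(series=[0, 0, -0.002, 0, 0, 0, 0.05, 0, 0, -0.002, 0, 0, 0, 0.067, 0, 0, -0.002, 0, 0, 0, 0.067, 0, 0, -0.001, 0, 0, 0, 0.068, 0, 0, 0.03, 0, 0, 0, 0.068, 0, 0, 0.07, 0, 0, 0, 0.068, 0, 0, 0.11, 0, 0, 0, 0.085, 0, 0, 0.15, 0, 0, 0, 0.085, 0, 0, 0.15, 0, 0, 0, 0.085])

```text
time_s: 7.58
position: [0.5996, 0.0472, 0.1905]
tool_rot: [179.7, 1.0, 171.8]
wrist_force: [1.1, -0.1, 1.6]
grip_width: 0.0845
```

```bash
python3 - <<'E'
from h import *
s=st();C=cam("wrist",s);im=get_image("wrist");cv2.imwrite("pics/w5.png",im);grey(C,im,.034)
E
```

```text
7.5833 [0.5996 0.0472 0.1905] [179.6714   1.0197 171.7904] [ 1.1163 -0.1425  1.626 ] 0.08452103524837146
G [ 250  170   72   43 2450] [0.5929 0.0457] [61. 36.] -9.9
G [455 389  25  26 443] [0.4361 0.2934] [32. 19.] 72.9
```

View pics/w5.png

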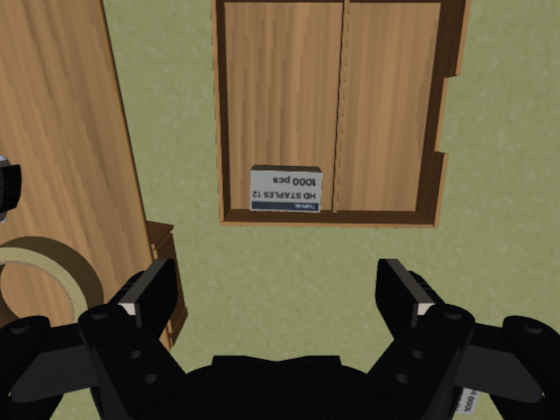

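Request:
arm_command(series=[-0.155, 0.2345, -0.03, 0, 0, -1.609, 0.085, -0.155, 0.2345, -0.03, 0, 0, -1.609, 0.085, -0.155, 0.2345, -0.03, 0, 0, -1.609, 0.085, -0.155, 0.2345, -0.03, 0, 0, -1.609, 0.085, -0.155, 0.2345, -0.03, 0, 0, -1.609, 0.085, -0.155, 0.2345, -0.03, 0, 0, -1.609, 0.085, -0.155, 0.2345, -0.03, 0, 0, -1.609, 0.085, -0.155, 0.2345, -0.03, 0, 0, -1.609, 0.085, -0.155, 0.2345, -0.03, 0, 0, -1.609, 0.085, -0.155, 0.2345, -0.03, 0, 0, -1.609, 0.085, -0.155, 0.2345, -0.03, 0, 0, -1.609, 0.085, -0.155, 0.2345, -0.062, 0, 0, -1.609, 0.085, -0.155, 0.2345, -0.062, 0, 0, -1.609, 0.085, -0.155, 0.2345, -0.062, 0, 0, -1.609, 0.085, -0.155, 0.2345, -0.062, 0, 0, -1.609, 0.085, -0.155, 0.2345, -0.062, 0, 0, -1.609, 0.085])

```text
time_s: 8.97
position: [0.4395, 0.2807, 0.1179]
tool_rot: [-180.0, 0.0, 79.6]
wrist_force: [0.4, 0.6, -0.4]
grip_width: 0.085
```

```bash
python3 - <<'E'
from h import *
s=st();C=cam("wrist",s);im=get_image("wrist");cv2.imwrite("pics/w6.png",im);grey(C,im,.031)
E
```

```text
8.9667 [0.4395 0.2807 0.1179] [-179.9747    0.0358   79.6054] [ 0.4293  0.648  -0.4251] 0.08495368482216392
G [ 230  194   94   54 3786] [0.4395 0.2809] [61. 35.] 77.1
G [ 404  263   75   41 1834] [0.5052 0.3855] [52. 31.] 79.6
```

View pics/w6.png

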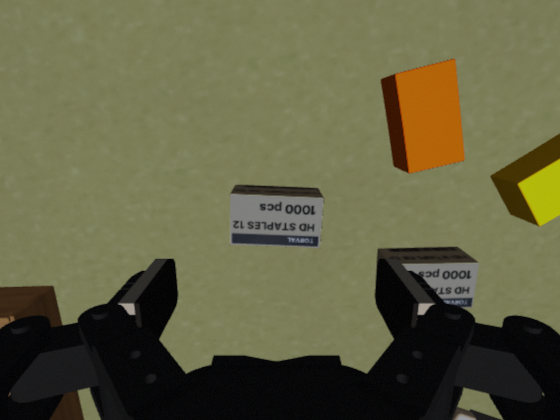

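Request:
arm_command(series=[0, 0, -0.04, 0, 0, -0.026, 0.085, 0, 0, -0.08, 0, 0, -0.026, 0.085, 0, 0, -0.096, 0, 0, -0.026, 0.085, 0, 0, -0.096, 0, 0, -0.026, 0.085, 0, 0, -0.096, 0, 0, -0.026, 0.05, 0, 0, -0.096, 0, 0, -0.026, 0.05, 0, 0, -0.096, 0, 0, -0.026, 0.05, 0, 0, -0.096, 0, 0, -0.026, 0.05, 0, 0, -0.096, 0, 0, -0.026, 0.05, 0, 0, -0.096, 0, 0, -0.026, 0.05, 0, 0, -0.05, 0, 0, -0.026, 0.05, 0, 0, -0.01, 0, 0, -0.026, 0.05, 0, 0, 0.012, 0, 0, -0.026, 0.05], newtons=45)

```text
time_s: 10.1
position: [0.4408, 0.2818, 0.1341]
tool_rot: [179.8, -0.2, 78.1]
wrist_force: [1.7, 0.4, -0.8]
grip_width: 0.0614
```

Request:
arm_command(series=[0.149, -0.278, 0, 0, 0, 1.634, 0.05, 0.149, -0.278, 0, 0, 0, 1.634, 0.05, 0.149, -0.278, 0, 0, 0, 1.634, 0.05, 0.149, -0.278, 0, 0, 0, 1.634, 0.05, 0.149, -0.278, 0, 0, 0, 1.634, 0.05, 0.149, -0.278, 0, 0, 0, 1.634, 0.05, 0.149, -0.278, 0, 0, 0, 1.634, 0.05, 0.149, -0.278, 0, 0, 0, 1.634, 0.05, 0.149, -0.278, 0, 0, 0, 1.634, 0.05, 0.149, -0.278, 0, 0, 0, 1.634, 0.05, 0.149, -0.278, 0, 0, 0, 1.634, 0.05, 0.149, -0.278, 0, 0, 0, 1.634, 0.05, 0.149, -0.278, 0, 0, 0, 1.634, 0.05, 0.149, -0.278, 0, 0, 0, 1.634, 0.05, 0.149, -0.278, 0, 0, 0, 1.634, 0.05])

```text
time_s: 11.35
position: [0.5884, 0.0028, 0.1305]
tool_rot: [180.0, -0.0, 171.7]
wrist_force: [0.6, -0.3, -1.1]
grip_width: 0.061
```

```bash
python3 - <<'E'
from h import *
s=st();im=get_image("wrist");cv2.imwrite("pics/w7.png",im)
E
```

```text
11.35 [0.5884 0.0028 0.1305] [179.9864  -0.0001 171.724 ] [ 0.5512 -0.3411 -1.0721] 0.06100196850432216
```

View pics/w7.png

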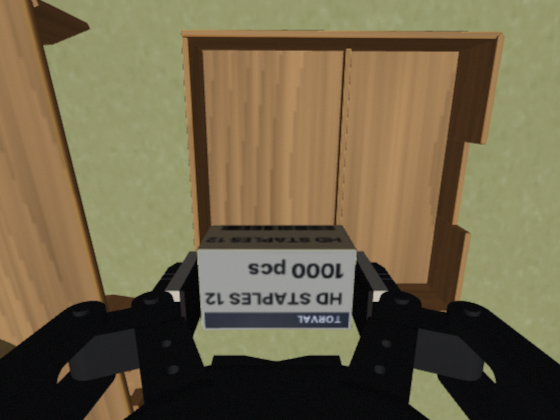

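```bash
python3 - <<'E'
from h import *
C=cam("wrist")
for p,z in [((182.5,33.5),.044),((501,35.5),.046)]: print(ray(C,*p,z))
a=np.radians(-8.4);Rm=np.array([[np.cos(a),-np.sin(a)],[np.sin(a),np.cos(a)]])
for l in [(.093,-.093),(-.093,-.093)]: print(Rm@l+[.548,-.0135])
E
```

```text
[ 0.6239 -0.1156  0.044 ]
[ 0.4436 -0.0871  0.046 ]
[ 0.6264 -0.1191]
[ 0.4424 -0.0919]
```

Request:
arm_command(series=[0, 0, -0.03, 0, 0, 0, 0.05, 0, 0, -0.06, 0, 0, 0, 0.05, 0, 0, -0.08, 0, 0, 0, 0.05, 0, 0, -0.095, 0, 0, 0, 0.05, 0, 0, -0.102, 0, 0, 0, 0.05, 0, 0, -0.102, 0, 0, 0, 0.05, 0, 0, -0.102, 0, 0, 0, 0.067, 0, 0, -0.102, 0, 0, 0, 0.067, 0, 0, -0.101, 0, 0, 0, 0.068, 0, 0, -0.07, 0, 0, 0, 0.068, 0, 0, -0.03, 0, 0, 0, 0.068, 0, 0, 0.01, 0, 0, 0, 0.085, 0, 0, 0.05, 0, 0, 0, 0.085, 0, 0, 0.05, 0, 0, 0, 0.085])

```text
time_s: 12.57
position: [0.5937, 0.0033, 0.1905]
tool_rot: [179.7, 1.0, 171.7]
wrist_force: [1.2, 0.7, 1.9]
grip_width: 0.0852
```

```bash
python3 - <<'E'
from h import *
s=st();C=cam("wrist",s);im=get_image("wrist");cv2.imwrite("pics/w8.png",im);grey(C,im,.034)
E
```

```text
12.5667 [0.5937 0.0033 0.1905] [179.7328   1.0453 171.7118] [1.2442 0.6647 1.9441] 0.08516156163617165
G [ 250  173   72   41 2424] [0.5873 0.0037] [61. 35.] -8.1
G [  0 208  19  74 754] [0.8458 0.0183] [75. 16.] 69.0
G [ 251  219   70   40 2202] [0.5929 0.0456] [62. 36.] -9.9
```

View pics/w8.png

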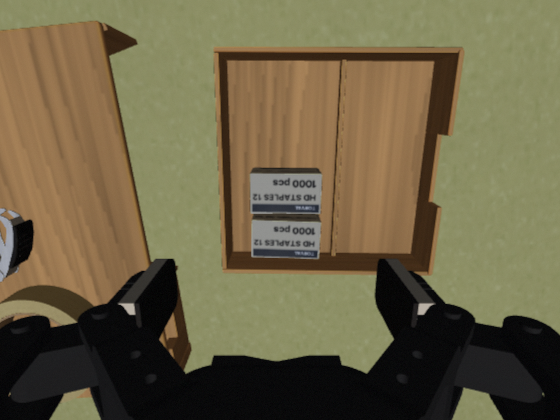

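Request:
arm_command(series=[-0.0825, 0.3775, -0.03, 0, 0, -1.599, 0.085, -0.0825, 0.3775, -0.03, 0, 0, -1.599, 0.085, -0.0825, 0.3775, -0.03, 0, 0, -1.599, 0.085, -0.0825, 0.3775, -0.03, 0, 0, -1.599, 0.085, -0.0825, 0.3775, -0.03, 0, 0, -1.599, 0.085, -0.0825, 0.3775, -0.03, 0, 0, -1.599, 0.085, -0.0825, 0.3775, -0.03, 0, 0, -1.599, 0.085, -0.0825, 0.3775, -0.03, 0, 0, -1.599, 0.085, -0.0825, 0.3775, -0.03, 0, 0, -1.599, 0.085, -0.0825, 0.3775, -0.03, 0, 0, -1.599, 0.085, -0.0825, 0.3775, -0.03, 0, 0, -1.599, 0.085, -0.0825, 0.3775, -0.062, 0, 0, -1.599, 0.085, -0.0825, 0.3775, -0.062, 0, 0, -1.599, 0.085, -0.0825, 0.3775, -0.062, 0, 0, -1.599, 0.085, -0.0825, 0.3775, -0.062, 0, 0, -1.599, 0.085, -0.0825, 0.3775, -0.062, 0, 0, -1.599, 0.085])

```text
time_s: 13.95
position: [0.506, 0.3802, 0.1178]
tool_rot: [-180.0, 0.0, 80.1]
wrist_force: [0.3, 0.7, 0.9]
grip_width: 0.0852
```

```bash
python3 - <<'E'
from h import *
s=st();C=cam("wrist",s);im=get_image("wrist");cv2.imwrite("pics/w9.png",im);grey(C,im,.031)
E
```

```text
13.95 [0.506  0.3802 0.1178] [-179.9719    0.0385   80.0593] [0.3127 0.6945 0.8616] 0.08517932386801214
G [ 229  196   94   51 3758] [0.5065 0.3806] [62. 35.] 80.8
```

View pics/w9.png

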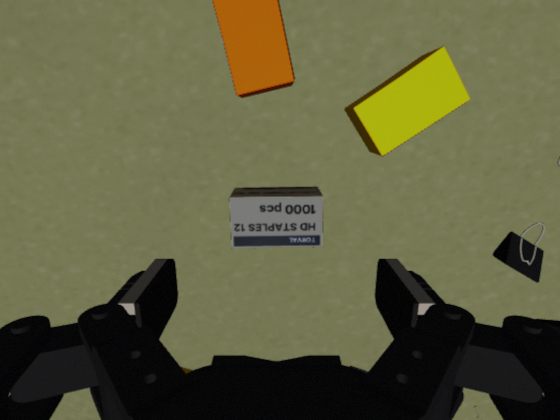

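Request:
arm_command(series=[0, 0, -0.04, 0, 0, 0.005, 0.085, 0, 0, -0.08, 0, 0, 0.005, 0.085, 0, 0, -0.096, 0, 0, 0.005, 0.085, 0, 0, -0.096, 0, 0, 0.005, 0.085, 0, 0, -0.096, 0, 0, 0.005, 0.05, 0, 0, -0.096, 0, 0, 0.005, 0.05, 0, 0, -0.096, 0, 0, 0.005, 0.05, 0, 0, -0.096, 0, 0, 0.005, 0.05, 0, 0, -0.096, 0, 0, 0.005, 0.05, 0, 0, -0.096, 0, 0, 0.005, 0.05, 0, 0, -0.05, 0, 0, 0.005, 0.05, 0, 0, -0.01, 0, 0, 0.005, 0.05, 0, 0, 0.012, 0, 0, 0.005, 0.05], newtons=45)

```text
time_s: 15.08
position: [0.5074, 0.3814, 0.1347]
tool_rot: [179.8, -0.2, 80.4]
wrist_force: [0.2, 0.7, -0.6]
grip_width: 0.0614
```

Request:
arm_command(series=[0.076, -0.419, 0, 0, 0, 1.593, 0.05, 0.076, -0.419, 0, 0, 0, 1.593, 0.05, 0.076, -0.419, 0, 0, 0, 1.593, 0.05, 0.076, -0.419, 0, 0, 0, 1.593, 0.05, 0.076, -0.419, 0, 0, 0, 1.593, 0.05, 0.076, -0.419, 0, 0, 0, 1.593, 0.05, 0.076, -0.419, 0, 0, 0, 1.593, 0.05, 0.076, -0.419, 0, 0, 0, 1.593, 0.05, 0.076, -0.419, 0, 0, 0, 1.593, 0.05, 0.076, -0.419, 0, 0, 0, 1.593, 0.05, 0.076, -0.419, 0, 0, 0, 1.593, 0.05, 0.076, -0.419, 0, 0, 0, 1.593, 0.05, 0.076, -0.419, 0, 0, 0, 1.593, 0.05, 0.076, -0.419, 0, 0, 0, 1.593, 0.05, 0.076, -0.419, 0, 0, 0, 1.593, 0.05])

```text
time_s: 16.33
position: [0.5819, -0.0391, 0.1304]
tool_rot: [180.0, 0.0, 171.5]
wrist_force: [-0.5, -0.2, -0.4]
grip_width: 0.0615
```

```bash
python3 - <<'E'
from h import *
s=st();im=get_image("wrist");cv2.imwrite("pics/w10.png",im)
E
```

```text
16.3333 [ 0.5819 -0.0391  0.1304] [179.9864   0.0003 171.5441] [-0.4704 -0.2192 -0.4014] 0.06154558547566664
```

View pics/w10.png

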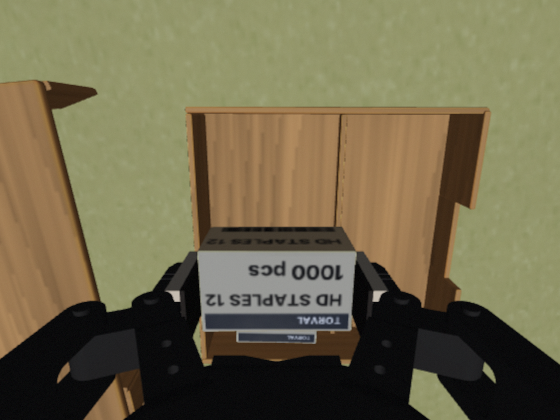

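Request:
arm_command(series=[0, 0, -0.03, 0, 0, 0, 0.05, 0, 0, -0.06, 0, 0, 0, 0.05, 0, 0, -0.08, 0, 0, 0, 0.05, 0, 0, -0.095, 0, 0, 0, 0.05, 0, 0, -0.102, 0, 0, 0, 0.05, 0, 0, -0.102, 0, 0, 0, 0.05, 0, 0, -0.102, 0, 0, 0, 0.067, 0, 0, -0.102, 0, 0, 0, 0.067, 0, 0, -0.101, 0, 0, 0, 0.068, 0, 0, -0.07, 0, 0, 0, 0.068, 0, 0, -0.03, 0, 0, 0, 0.068, 0, 0, 0.01, 0, 0, 0, 0.085, 0, 0, 0.05, 0, 0, 0, 0.085, 0, 0, 0.05, 0, 0, 0, 0.085])

```text
time_s: 17.55
position: [0.5872, -0.0385, 0.1904]
tool_rot: [179.8, 1.1, 171.7]
wrist_force: [0.6, -0.0, 1.6]
grip_width: 0.0847
```

```bash
python3 - <<'E'
from h import *
s=st();C=cam("wrist",s);im=get_image("wrist");cv2.imwrite("pics/w11.png",im);grey(C,im,.034)
im=get_image("top");cv2.imwrite("pics/top2.png",im);grey(cam("top"),im,.03,amin=60,lo=80)
E
```

```text
17.55 [ 0.5872 -0.0385  0.1904] [179.8069   1.0532 171.6782] [ 0.6383 -0.0364  1.5709] 0.08472877632922192
G [ 250  174   72   42 2472] [ 0.5808 -0.0369] [62. 36.] -9.1
G [ 250  220   70   39 2183] [0.5874 0.0035] [62. 36.] -9.4
G [   0  258   24   67 1038] [0.8533 0.0213] [75. 22.] 69.0
G [ 252  264   67   37 2001] [0.5928 0.0456] [62. 36.] -9.9
G [462  74  28   8 150] [ 1.0691 -0.6277] [90. 24.] -87.5
G [    0    78   447   342 91223] [0.5273 0.1874] [1348.  954.] 89.9
G [267 135  19  12 160] [0.8329 0.0041] [58. 32.] 82.2
G [ 216  332   29   71 1354] [0.1818 0.1157] [178.  71.] 7.5
G [224 411  17   9 123] [0.0582 0.1008] [42. 20.] -87.5
```

View pics/w11.png

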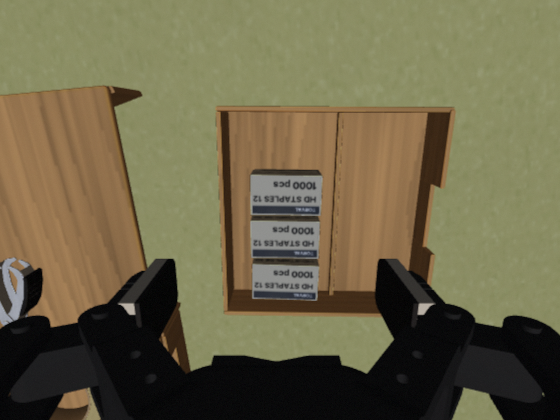

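View pics/top2.png

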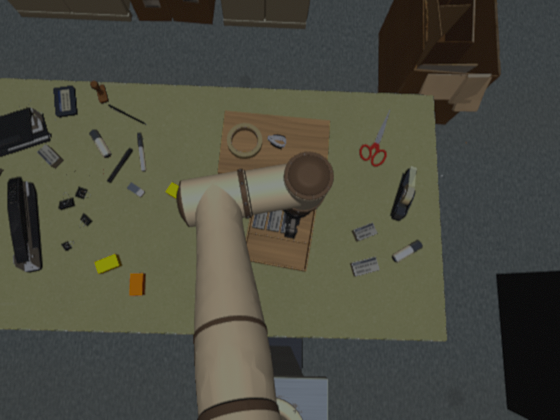

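Request:
arm_command(series=[-0.0205, -0.2245, -0.03, 0, 0, -1.023, 0.085, -0.0205, -0.2245, -0.03, 0, 0, -1.023, 0.085, -0.0205, -0.2245, -0.03, 0, 0, -1.023, 0.085, -0.0205, -0.2245, -0.03, 0, 0, -1.023, 0.085, -0.0205, -0.2245, -0.03, 0, 0, -1.023, 0.085, -0.0205, -0.2245, -0.03, 0, 0, -1.023, 0.085, -0.0205, -0.2245, -0.03, 0, 0, -1.023, 0.085, -0.0205, -0.2245, -0.062, 0, 0, -1.023, 0.085, -0.0205, -0.2245, -0.062, 0, 0, -1.023, 0.085, -0.0205, -0.2245, -0.062, 0, 0, -1.023, 0.085, -0.0205, -0.2245, -0.062, 0, 0, -1.023, 0.085])

```text
time_s: 18.57
position: [0.5616, -0.263, 0.1182]
tool_rot: [-179.9, -0.0, 113.2]
wrist_force: [0.4, 0.7, 0.7]
grip_width: 0.0848
```

```bash
python3 - <<'E'
from h import *
s=st();C=cam("wrist",s);im=get_image("wrist");cv2.imwrite("pics/w12.png",im);grey(C,im,.031)
E
```

```text
18.5667 [ 0.5616 -0.263   0.1182] [-179.9234   -0.0183  113.1502] [0.4374 0.6968 0.7454] 0.08478651020480645
G [ 275   31  130   84 7434] [ 0.4628 -0.2636] [72. 40.] -73.5
G [  92   35  103   56 4234] [ 0.5032 -0.3728] [59. 25.] -58.8
G [ 227  195   94   52 3836] [ 0.5623 -0.2637] [62. 35.] -67.5
G [  0 300  40  27 479] [ 0.6985 -0.4083] [32. 15.] -49.2
```

View pics/w12.png

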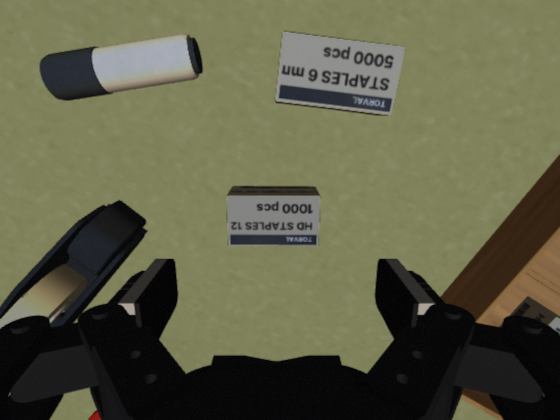

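Request:
arm_command(series=[0, -0.0005, -0.04, 0, 0, 0, 0.085, 0, -0.0005, -0.08, 0, 0, 0, 0.085, 0, -0.0005, -0.096, 0, 0, 0, 0.085, 0, -0.0005, -0.096, 0, 0, 0, 0.085, 0, -0.0005, -0.096, 0, 0, 0, 0.05, 0, -0.0005, -0.096, 0, 0, 0, 0.05, 0, -0.0005, -0.096, 0, 0, 0, 0.05, 0, -0.0005, -0.096, 0, 0, 0, 0.05, 0, -0.0005, -0.096, 0, 0, 0, 0.05, 0, -0.0005, -0.096, 0, 0, 0, 0.05, 0, -0.0005, -0.05, 0, 0, 0, 0.05, 0, -0.0005, -0.01, 0, 0, 0, 0.05, 0, -0.0005, 0.012, 0, 0, 0, 0.05], newtons=45)

```text
time_s: 19.7
position: [0.5633, -0.2643, 0.1352]
tool_rot: [179.8, 0.3, 113.0]
wrist_force: [1.0, -0.5, -0.0]
grip_width: 0.0612
```

Request:
arm_command(series=[0.0145, 0.1825, 0, 0, 0, 1.023, 0.05, 0.0145, 0.1825, 0, 0, 0, 1.023, 0.05, 0.0145, 0.1825, 0, 0, 0, 1.023, 0.05, 0.0145, 0.1825, 0, 0, 0, 1.023, 0.05, 0.0145, 0.1825, 0, 0, 0, 1.023, 0.05, 0.0145, 0.1825, 0, 0, 0, 1.023, 0.05, 0.0145, 0.1825, 0, 0, 0, 1.023, 0.05, 0.0145, 0.1825, 0, 0, 0, 1.023, 0.05, 0.0145, 0.1825, 0, 0, 0, 1.023, 0.05, 0.0145, 0.1825, 0, 0, 0, 1.023, 0.05, 0.0145, 0.1825, 0, 0, 0, 1.023, 0.05])

```text
time_s: 20.62
position: [0.5761, -0.0812, 0.1306]
tool_rot: [180.0, 0.0, 171.4]
wrist_force: [0.6, -0.5, -0.8]
grip_width: 0.061
```

```bash
python3 - <<'E'
from h import *
s=st();im=get_image("wrist");cv2.imwrite("pics/w13.png",im)
E
```

```text
20.6167 [ 0.5761 -0.0812  0.1306] [179.9884   0.0236 171.419 ] [ 0.5656 -0.4711 -0.8026] 0.061009300217016976
```

View pics/w13.png

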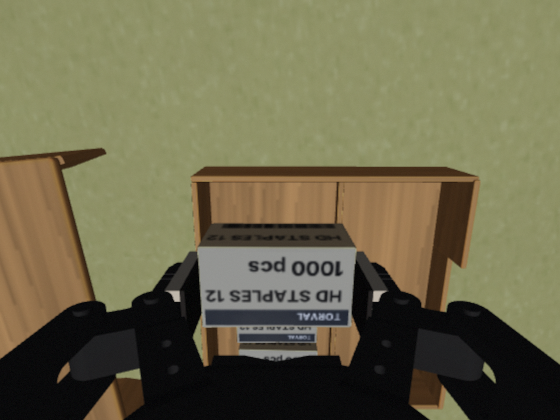

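Request:
arm_command(series=[0, 0, -0.03, 0, 0, 0, 0.05, 0, 0, -0.06, 0, 0, 0, 0.05, 0, 0, -0.08, 0, 0, 0, 0.05, 0, 0, -0.095, 0, 0, 0, 0.05, 0, 0, -0.102, 0, 0, 0, 0.05, 0, 0, -0.102, 0, 0, 0, 0.05, 0, 0, -0.102, 0, 0, 0, 0.067, 0, 0, -0.102, 0, 0, 0, 0.067, 0, 0, -0.101, 0, 0, 0, 0.068, 0, 0, -0.07, 0, 0, 0, 0.068, 0, 0, -0.03, 0, 0, 0, 0.068, 0, 0, 0.01, 0, 0, 0, 0.085, 0, 0, 0.05, 0, 0, 0, 0.085, 0, 0, 0.05, 0, 0, 0, 0.085])

```text
time_s: 21.83
position: [0.5812, -0.0814, 0.1903]
tool_rot: [179.9, 1.1, 171.7]
wrist_force: [1.8, 0.1, 0.5]
grip_width: 0.0852
```

```bash
python3 - <<'E'
from h import *
s=st();C=cam("wrist",s);im=get_image("wrist");cv2.imwrite("pics/w14.png",im);grey(C,im,.034)
E
```

```text
21.8333 [ 0.5812 -0.0814  0.1903] [179.8868   1.0557 171.6657] [1.8148 0.0956 0.5237] 0.08517189766384858
G [ 250  173   72   42 2461] [ 0.5746 -0.0812] [61. 36.] -9.4
G [ 252  223   69   75 4106] [ 0.5834 -0.0186] [73. 61.] 80.6
G [  0 304  27  24 249] [0.8553 0.0017] [39. 13.] 18.6
G [ 253  306   65   34 1735] [0.5928 0.0454] [62. 36.] -9.4
```

View pics/w14.png

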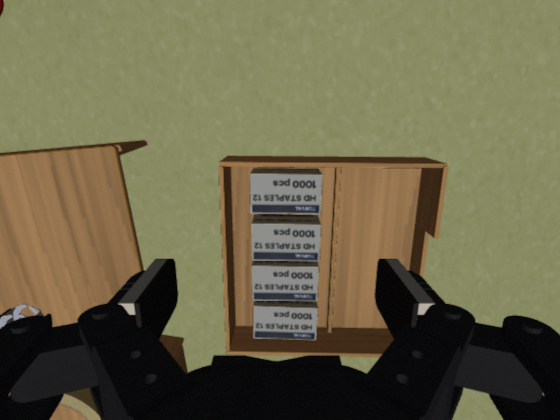

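Request:
arm_command(series=[-0.1155, -0.179, -0.03, 0, 0, 0.426, 0.085, -0.1155, -0.179, -0.03, 0, 0, 0.426, 0.085, -0.1155, -0.179, -0.03, 0, 0, 0.426, 0.085, -0.1155, -0.179, -0.03, 0, 0, 0.426, 0.085, -0.1155, -0.179, -0.062, 0, 0, 0.426, 0.085, -0.1155, -0.179, -0.062, 0, 0, 0.426, 0.085, -0.1155, -0.179, -0.062, 0, 0, 0.426, 0.085, -0.1155, -0.179, -0.062, 0, 0, 0.426, 0.085, -0.1155, -0.179, -0.062, 0, 0, 0.426, 0.085])

```text
time_s: 22.63
position: [0.4613, -0.2601, 0.1185]
tool_rot: [-180.0, 0.0, -164.0]
wrist_force: [0.4, -0.7, -0.3]
grip_width: 0.0848
```

```bash
python3 - <<'E'
from h import *
s=st();C=cam("wrist",s);im=get_image("wrist");cv2.imwrite("pics/w15.png",im);grey(C,im,.027)
E
```

```text
22.6333 [ 0.4613 -0.2601  0.1185] [-179.9695    0.0276 -164.0037] [ 0.4499 -0.7144 -0.2954] 0.08478332303379668
G [ 236    0   60   76 3058] [ 0.4966 -0.3673] [43. 26.] -58.6
G [ 194  123   63  112 5508] [ 0.4989 -0.2744] [74. 40.] -74.9
G [ 62 391  35  25 511] [ 0.5666 -0.068 ] [28. 21.] -26.5
```

View pics/w15.png

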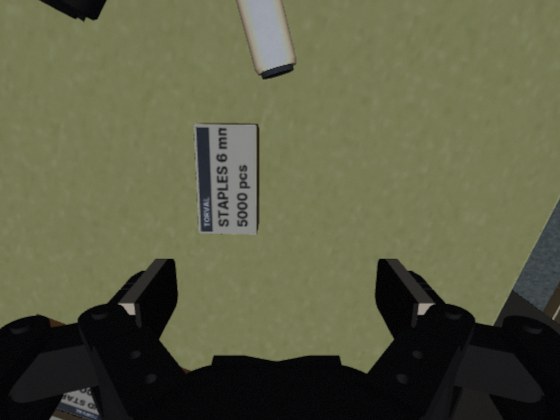

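Request:
arm_command(series=[0.038, -0.014, 0, 0, 0, -0.017, 0.085, 0.038, -0.014, -0.03, 0, 0, -0.017, 0.085, 0.038, -0.014, -0.03, 0, 0, -0.017, 0.085, 0.038, -0.014, -0.03, 0, 0, -0.017, 0.085])

```text
time_s: 23.02
position: [0.4989, -0.2731, 0.0877]
tool_rot: [179.9, -0.1, -164.9]
wrist_force: [0.1, 0.2, 0.1]
grip_width: 0.0848
```

```bash
python3 - <<'E'
from h import *
s=st();C=cam("wrist",s);im=get_image("wrist");cv2.imwrite("pics/w16.png",im);grey(C,im,.027)
E
```

```text
23.0167 [ 0.4989 -0.2731  0.0877] [ 179.9378   -0.111  -164.8957] [0.094 0.205 0.096] 0.08484110351854977
G [ 282    0   72  111 5433] [ 0.502  -0.3732] [56. 26.] -58.7
G [ 240  166   70  120 6780] [ 0.4989 -0.2748] [74. 40.] -75.0
```

View pics/w16.png

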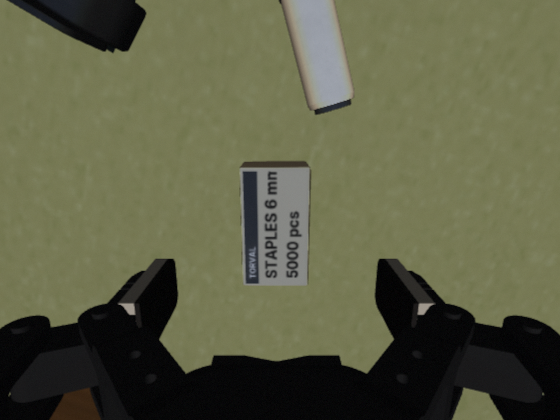

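Request:
arm_command(series=[0, -0.0005, -0.04, 0, 0, 0, 0.085, 0, -0.0005, -0.062, 0, 0, 0, 0.085, 0, -0.0005, -0.062, 0, 0, 0, 0.085, 0, -0.0005, -0.062, 0, 0, 0, 0.03, 0, -0.0005, -0.062, 0, 0, 0, 0.03, 0, -0.0005, -0.062, 0, 0, 0, 0.03, 0, -0.0005, -0.062, 0, 0, 0, 0.03, 0, -0.0005, -0.062, 0, 0, 0, 0.03, 0, -0.0005, -0.062, 0, 0, 0, 0.03, 0, -0.0005, -0.062, 0, 0, 0, 0.03, 0, -0.0005, -0.062, 0, 0, 0, 0.03], newtons=45)

```text
time_s: 23.98
position: [0.5003, -0.275, 0.0287]
tool_rot: [-179.9, 0.2, -164.9]
wrist_force: [0.4, 1.5, 6.9]
grip_width: 0.0391
```

Request:
arm_command(series=[0, 0, 0.04, 0, 0, 0, 0.03, 0, 0, 0.08, 0, 0, 0, 0.03, 0, 0, 0.104, 0, 0, 0, 0.03, -0.009, 0.221, 0.104, 0, 0, -0.408, 0.03, -0.009, 0.221, 0.104, 0, 0, -0.408, 0.03, -0.009, 0.221, 0.104, 0, 0, -0.408, 0.03, -0.009, 0.221, 0.104, 0, 0, -0.408, 0.03, -0.009, 0.221, 0.104, 0, 0, -0.408, 0.03, -0.009, 0.221, 0.104, 0, 0, -0.408, 0.03, -0.009, 0.221, 0.104, 0, 0, -0.408, 0.03, -0.009, 0.221, 0.104, 0, 0, -0.408, 0.03])

```text
time_s: 24.9
position: [0.4897, -0.0523, 0.1311]
tool_rot: [180.0, 0.1, 171.8]
wrist_force: [0.7, 0.5, -0.9]
grip_width: 0.0388
```

```bash
python3 - <<'E'
from h import *
s=st();im=get_image("wrist");cv2.imwrite("pics/w17.png",im)
E
```

```text
24.9 [ 0.4897 -0.0523  0.1311] [179.9737   0.0661 171.8106] [ 0.6963  0.5134 -0.9136] 0.038770723161641416
```

View pics/w17.png

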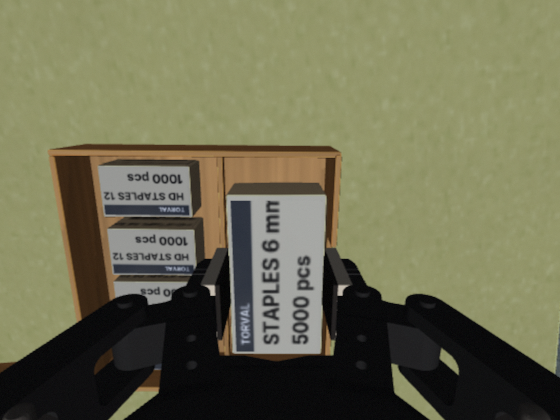

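```bash
python3 - <<'E'
from h import *
C=cam("wrist")
for p,z in [((52,150),.044),((340,154),.046)]: print(ray(C,*p,z))
a=np.radians(-8.4);Rm=np.array([[np.cos(a),-np.sin(a)],[np.sin(a),np.cos(a)]])
for l in [(.093,-.093),(-.093,-.093)]: print(Rm@l+[.548,-.0125])
# tray inner floor line near divider/front for check: project inner floor corners
for l in [(-.0885,-.089,.003),(-.0125,-.089,.003),(-.0885,-.089,.046),(-.0085,-.089,.013)]:
    w=Rm@l[:2]+[.548,-.0125]; print(l,proj(C,[*w,l[2]]))
E
```

```text
[ 0.6216 -0.1183  0.044 ]
[ 0.4427 -0.0898  0.046 ]
[ 0.6264 -0.1181]
[ 0.4424 -0.0909]
(-0.0885, -0.089, 0.003) [323.4173 151.4259]
(-0.0125, -0.089, 0.003) [222.3469 151.2547]
(-0.0885, -0.089, 0.046) [332.7397 158.609 ]
(-0.0085, -0.089, 0.013) [214.677  152.6897]
```

Request:
arm_command(series=[0, 0, -0.03, 0, 0, 0, 0.03, 0, 0, -0.06, 0, 0, 0, 0.03, 0, 0, -0.08, 0, 0, 0, 0.03, 0, 0, -0.09, 0, 0, 0, 0.03, 0, 0, -0.098, 0, 0, 0, 0.03, 0, 0, -0.098, 0, 0, 0, 0.03])

```text
time_s: 25.45
position: [0.4896, -0.0548, 0.0318]
tool_rot: [-180.0, -0.1, 171.6]
wrist_force: [-0.3, 0.1, 0.5]
grip_width: 0.0393
```

```bash
python3 - <<'E'
from h import *
s=st();im=get_image("wrist");cv2.imwrite("pics/w18.png",im)
E
```

```text
25.45 [ 0.4896 -0.0548  0.0318] [-179.9526   -0.0686  171.5542] [-0.3161  0.095   0.5274] 0.039318739585907314
```

View pics/w18.png

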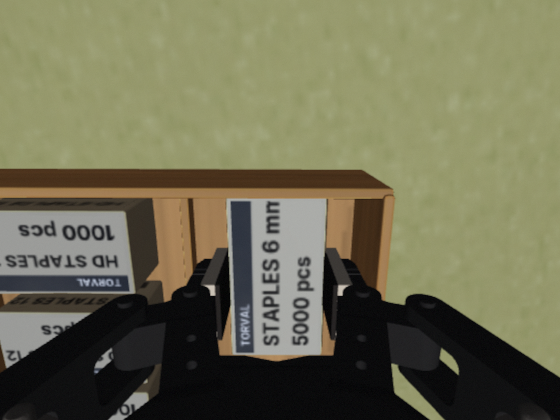

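Request:
arm_command(series=[0, 0, -0.001, 0, 0, 0, 0.03, 0, 0, -0.001, 0, 0, 0, 0.046, 0, 0, -0.001, 0, 0, 0, 0.046, 0, 0, 0, 0, 0, 0, 0.046, 0, 0, 0.03, 0, 0, 0, 0.046, 0, 0, 0.07, 0, 0, 0, 0.05, 0, 0, 0.11, 0, 0, 0, 0.085, 0, 0, 0.15, 0, 0, 0, 0.085, 0, 0, 0.15, 0, 0, 0, 0.085, 0, 0, 0.15, 0, 0, 0, 0.085])

```text
time_s: 26.33
position: [0.4911, -0.0533, 0.1853]
tool_rot: [179.8, 0.4, 171.6]
wrist_force: [-0.3, -0.7, -0.9]
grip_width: 0.0852
```

```bash
python3 - <<'E'
from h import *
s=st();C=cam("wrist",s);im=get_image("wrist");cv2.imwrite("pics/w19.png",im);grey(C,im,.03)
E
```

```text
26.3333 [ 0.4911 -0.0533  0.1853] [179.8485   0.3993 171.6406] [-0.3369 -0.711  -0.8631] 0.08520436961178765
G [ 259  151   48   84 3449] [ 0.4857 -0.0532] [74. 40.] 81.2
G [ 138  156   76   43 2656] [ 0.5734 -0.0805] [63. 36.] -8.3
G [ 144  207   72   41 2287] [ 0.5795 -0.0359] [62. 37.] -9.4
G [ 148  252   70   37 1575] [0.5863 0.0052] [63. 36.] -8.2
G [ 171  295   49   34 1300] [0.5847 0.0493] [47. 36.] -8.2
```

View pics/w19.png

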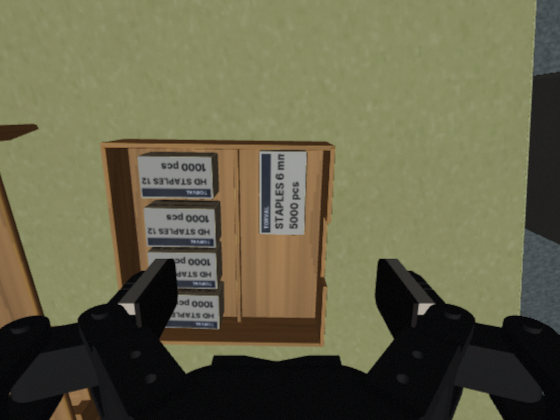

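Request:
arm_command(series=[0.017, -0.336, 0, 0, 0, 0.695, 0.085, 0.017, -0.336, 0, 0, 0, 0.695, 0.085, 0.017, -0.336, 0, 0, 0, 0.695, 0.085, 0.017, -0.336, 0, 0, 0, 0.695, 0.085, 0.017, -0.336, 0, 0, 0, 0.695, 0.085, 0.017, -0.336, 0, 0, 0, 0.695, 0.085, 0.017, -0.336, -0.03, 0, 0, 0.695, 0.085, 0.017, -0.336, -0.064, 0, 0, 0.695, 0.085, 0.017, -0.336, -0.064, 0, 0, 0.695, 0.085, 0.017, -0.336, -0.064, 0, 0, 0.695, 0.085, 0.017, -0.336, -0.064, 0, 0, 0.695, 0.085])

```text
time_s: 27.3
position: [0.5038, -0.3906, 0.1128]
tool_rot: [179.5, -0.3, -148.8]
wrist_force: [0.3, 0.5, -0.6]
grip_width: 0.0849
```

```bash
python3 - <<'E'
from h import *
s=st();C=cam("wrist",s);im=get_image("wrist");cv2.imwrite("pics/w20.png",im);grey(C,im,.02)
for d in silhouettes("wrist","stick_mid"):
    print(d["confidence"],d["rect"],rect(C,d["mask"],.014))
for d in spot_point("wrist","stick_mid"): v,u=d["pixel"];print(d,ray(C,u,v,.014))
E
```

```text
27.3 [ 0.5038 -0.3906  0.1128] [ 179.5293   -0.2974 -148.7788] [ 0.3495  0.4622 -0.5706] 0.08493975945579152
G [ 247  194   39   84 2865] [ 0.4999 -0.3735] [61. 26.] -58.4
0.6 [244.8, 143.0, 286.0, 278.8] (array([ 0.5081, -0.3864]), (99.99221801757812, 28.31612777709961), -58.32377624511719)
{'pixel': [211.8, 271.1], 'confidence': 0.72} [ 0.5056 -0.3893  0.014 ]
```

View pics/w20.png

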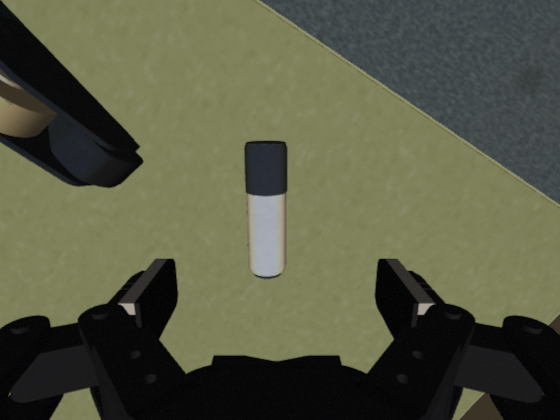

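Request:
arm_command(series=[0, 0.003, -0.03, 0, 0, 0, 0.085, 0, 0.003, -0.07, 0, 0, 0, 0.085, 0, 0.003, -0.094, 0, 0, 0, 0.085, 0, 0.003, -0.094, 0, 0, 0, 0.085, 0, 0.003, -0.094, 0, 0, 0, 0.05, 0, 0.003, -0.094, 0, 0, 0, 0.02, 0, 0.003, -0.094, 0, 0, 0, 0.015, 0, 0.003, -0.094, 0, 0, 0, 0.015, 0, 0.003, -0.094, 0, 0, 0, 0.015, 0, 0.003, -0.094, 0, 0, 0, 0.015, 0, 0.003, -0.094, 0, 0, 0, 0.015, 0, 0.003, -0.094, 0, 0, 0, 0.015], newtons=40)

```text
time_s: 28.45
position: [0.5079, -0.3871, 0.0265]
tool_rot: [-179.8, 0.1, -148.5]
wrist_force: [0.3, 2.6, 6.5]
grip_width: 0.0277
```

```bash
python3 - <<'E'
from h import *
s=st();C=cam("wrist",s);im=get_image("wrist");cv2.imwrite("pics/w21.png",im)
for p in [(267,140),(267,280)]:print(ray(C,*p,.014))
E
```

```text
28.45 [ 0.5079 -0.3871  0.0265] [-179.8161    0.103  -148.5118] [0.2535 2.5529 6.494 ] 0.027713831515045823
[ 0.5398 -0.4334  0.014 ]
[ 0.5074 -0.3796  0.014 ]
```

View pics/w21.png

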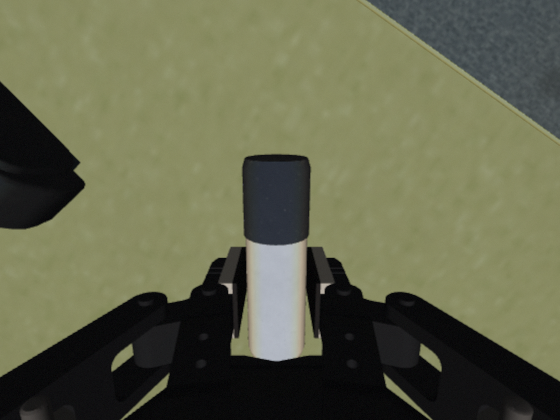

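```bash
python3 - <<'E'
from h import *
C=cam("wrist");s=observe();Rt=R.from_euler('xyz',s["tool_rot"],degrees=True).as_matrix()
for a,b in [(.0,.028),(.005,.026),(.014,.024)]:
    p=ray(C,276,155,a);q=ray(C,276,358,b)
    print(np.hypot(*(p-q)[:2]), ((p+q)/2), Rt.T@((p+q)/2-s["position"]))
E
```

```text
0.0857619887528842 [ 0.5104 -0.3922  0.014 ] [ 0.0006 -0.0056  0.0126]
0.0879639401217805 [ 0.5101 -0.3918  0.0155] [ 0.0006 -0.005   0.0111]
0.09061134119101699 [ 0.5099 -0.3915  0.019 ] [ 0.0006 -0.0047  0.0076]
```

Request:
arm_command(series=[0, 0, 0.04, 0, 0, 0, 0.015, 0, 0, 0.08, 0, 0, 0, 0.015, 0, 0, 0.106, 0, 0, 0, 0.015, -0.004, 0.421, 0.106, 0, 0, -0.695, 0.015, -0.004, 0.421, 0.106, 0, 0, -0.695, 0.015, -0.004, 0.421, 0.106, 0, 0, -0.695, 0.015, -0.004, 0.421, 0.106, 0, 0, -0.695, 0.015, -0.004, 0.421, 0.106, 0, 0, -0.695, 0.015, -0.004, 0.421, 0.106, 0, 0, -0.695, 0.015, -0.004, 0.421, 0.106, 0, 0, -0.695, 0.015, -0.004, 0.421, 0.106, 0, 0, -0.695, 0.015, -0.004, 0.421, 0.106, 0, 0, -0.695, 0.015, -0.004, 0.421, 0.106, 0, 0, -0.695, 0.015, -0.004, 0.421, 0.106, 0, 0, -0.695, 0.015, -0.004, 0.421, 0.106, 0, 0, -0.695, 0.015, -0.004, 0.421, 0.106, 0, 0, -0.695, 0.015, -0.004, 0.421, 0.106, 0, 0, -0.695, 0.015])

```text
time_s: 29.92
position: [0.5025, 0.0341, 0.1304]
tool_rot: [180.0, -0.0, 171.6]
wrist_force: [-0.3, 0.1, -1.0]
grip_width: 0.0275
```

```bash
python3 - <<'E'
from h import *
s=st();im=get_image("wrist");cv2.imwrite("pics/w22.png",im)
E
```

```text
29.9167 [0.5025 0.0341 0.1304] [179.9998  -0.0069 171.6298] [-0.3238  0.0686 -1.0031] 0.027515643681951626
```

View pics/w22.png

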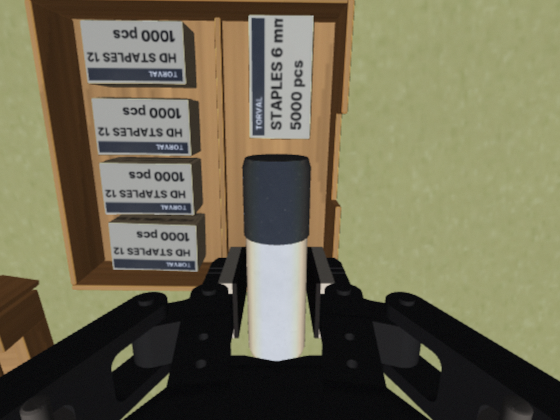

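Request:
arm_command(series=[0, 0, -0.03, 0, 0, 0, 0.015, 0, 0, -0.06, 0, 0, 0, 0.015, 0, 0, -0.06, 0, 0, 0, 0.015, 0, 0, -0.06, 0, 0, 0, 0.015])

```text
time_s: 30.3
position: [0.5018, 0.0329, 0.0694]
tool_rot: [-179.9, -0.2, 171.5]
wrist_force: [0.7, 0.3, 0.5]
grip_width: 0.0274
```

```bash
python3 - <<'E'
from h import *
s=st();im=get_image("wrist");cv2.imwrite("pics/w23.png",im)
C=cam("wrist",s)
a=np.radians(-8.4);Rm=np.array([[np.cos(a),-np.sin(a)],[np.sin(a),np.cos(a)]])
def loc(w): return Rm.T@(np.array(w[:2])-[.548,-.0125])
grey(C,im,.03)
for p,z in [((276,155),s["position"][2]-.022)]: print("cap end loc",loc(ray(C,*p,z)))
E
```

```text
30.3 [0.5018 0.0329 0.0694] [-179.8694   -0.1934  171.5391] [0.6937 0.2794 0.5002] 0.027384316667216364
G [   0    0  150   76 8828] [ 0.5749 -0.079 ] [64. 31.] -8.4
G [  237     0    89   150 11036] [ 0.4864 -0.0488] [65. 39.] 81.2
G [  20   95  140   79 8917] [ 0.5804 -0.037 ] [63. 37.] -9.4
G [  35  182  131   70 7194] [0.5873 0.0043] [63. 37.] -9.2
G [ 246  242   55  119 5531] [0.5072 0.0673] [74. 29.] 81.6
G [ 46 248  60   3 180] [0.6058 0.0191] [31.  1.] -8.6
G [  52  261  119   51 4743] [0.5927 0.0434] [64. 30.] -8.6
cap end loc [-0.0537 -0.0115]
```

View pics/w23.png

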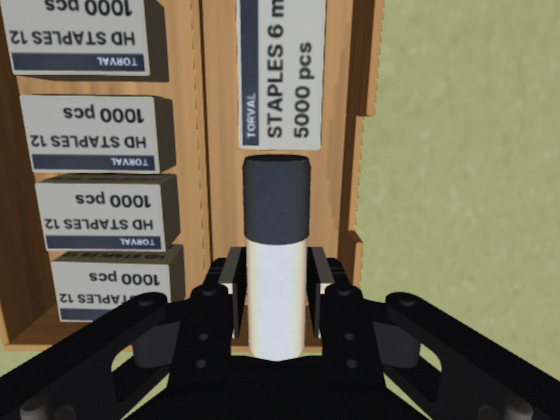

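```bash
python3 - <<'E'
from h import *
C=cam("wrist")
a=np.radians(-8.4);Rm=np.array([[np.cos(a),-np.sin(a)],[np.sin(a),np.cos(a)]])
def loc(w): return Rm.T@(np.array(w[:2])-[.548,-.0125])
print("flat end",loc(ray(C,280,149,.03)))
z=observe()["position"][2]
for dz in(-.026,-.022,-.015,-.0):print("cap",loc(ray(C,276,155,z+dz)))
print("left wall inner", loc(ray(C,190,335,.044)),loc(ray(C,190,347,.044)))
E
```

```text
flat end [-0.0543 -0.0115]
cap [-0.0524 -0.0102]
cap [-0.0524 -0.0107]
cap [-0.0524 -0.0115]
cap [-0.0523 -0.0132]
left wall inner [-0.0068  0.0845] [-0.0063  0.092 ]
```

Request:
arm_command(series=[0, 0.002, -0.01, 0, 0, 0, 0.015, 0, 0.002, -0.02, 0, 0, 0, 0.015, 0, 0.002, -0.03, 0, 0, 0, 0.015, 0, 0.002, -0.036, 0, 0, 0, 0.015, 0, 0.002, -0.036, 0, 0, 0, 0.015])

```text
time_s: 30.77
position: [0.5016, 0.0361, 0.0328]
tool_rot: [-179.9, -0.2, 171.6]
wrist_force: [-0.2, 0.5, -0.3]
grip_width: 0.0272
```

```bash
python3 - <<'E'
from h import *
s=st();im=get_image("wrist");cv2.imwrite("pics/w24.png",im)
E
```

```text
30.7667 [0.5016 0.0361 0.0328] [-179.9137   -0.164   171.6255] [-0.1704  0.4505 -0.317 ] 0.027174058783742336
```

View pics/w24.png

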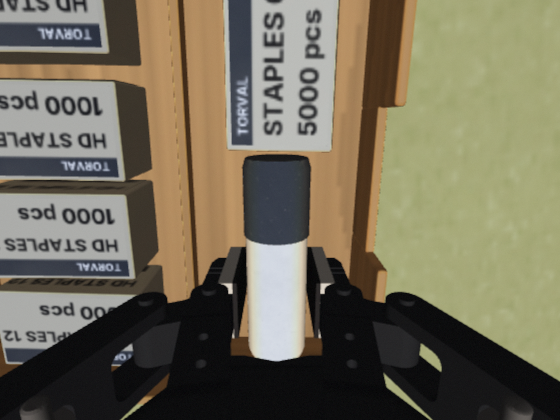

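Request:
arm_command(series=[0, 0, -0.004, 0, 0, 0, 0.015, 0, 0, -0.004, 0, 0, 0, 0.015, 0, 0, -0.004, 0, 0, 0, 0.036, 0, 0, -0.004, 0, 0, 0, 0.036, 0, 0, 0.03, 0, 0, 0, 0.038, 0, 0, 0.07, 0, 0, 0, 0.05, 0, 0, 0.11, 0, 0, 0, 0.085, 0, 0, 0.15, 0, 0, 0, 0.085, 0, 0, 0.15, 0, 0, 0, 0.085, 0, 0, 0.15, 0, 0, 0, 0.085])

```text
time_s: 31.65
position: [0.504, 0.037, 0.1874]
tool_rot: [179.8, 0.4, 171.6]
wrist_force: [-0.9, 0.9, 0.6]
grip_width: 0.0851
```

```bash
python3 - <<'E'
from h import *
s=st();C=cam("wrist",s);im=get_image("wrist");cv2.imwrite("pics/w25.png",im);grey(C,im,.03)
E
```

```text
31.65 [0.504  0.037  0.1874] [179.7792   0.3732 171.6377] [-0.9156  0.8798  0.5897] 0.08505550363263308
G [ 257   31   52   99 4215] [ 0.4855 -0.0528] [73. 40.] 81.6
G [ 125   35   83   51 3323] [ 0.5731 -0.0817] [63. 36.] -9.6
G [ 132   97   79   46 2950] [ 0.5793 -0.0369] [63. 36.] -8.4
G [ 137  149   76   43 2653] [0.5862 0.0042] [63. 36.] -8.3
G [ 267  173   27   65 1509] [0.5021 0.0481] [58. 22.] 81.2
G [ 143  198   72   41 2348] [0.5922 0.0464] [62. 37.] -10.5
```

View pics/w25.png

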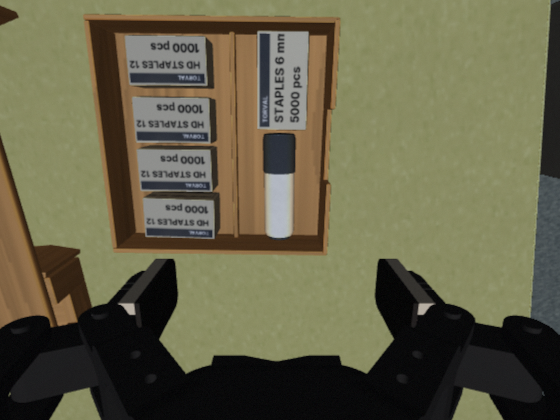

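Request:
arm_command(series=[0.047, -0.066, 0.116, 0, 0, -1.424, 0.085, 0.047, -0.066, 0.116, 0, 0, -1.424, 0.085, 0.047, -0.066, 0.116, 0, 0, -1.424, 0.085, 0.047, -0.066, 0.116, 0, 0, -1.424, 0.085, 0.047, -0.066, 0.116, 0, 0, -1.424, 0.085, 0.047, -0.066, 0.116, 0, 0, -1.424, 0.085, 0.047, -0.066, 0.116, 0, 0, -1.424, 0.085, 0.047, -0.066, 0.116, 0, 0, -1.424, 0.085, 0.047, -0.066, 0.116, 0, 0, -1.424, 0.085, 0.047, -0.066, 0.116, 0, 0, -1.424, 0.085, 0.047, -0.066, 0.116, 0, 0, -1.424, 0.085, 0.047, -0.066, 0.116, 0, 0, -1.424, 0.085, 0.047, -0.066, 0.116, 0, 0, -1.424, 0.085, 0.047, -0.066, 0.116, 0, 0, -1.424, 0.085])

```text
time_s: 32.87
position: [0.5492, -0.0296, 0.2986]
tool_rot: [-179.8, 0.0, 90.1]
wrist_force: [0.5, 0.1, 0.1]
grip_width: 0.0851
```

```bash
python3 - <<'E'
from h import *
s=st();C=cam("wrist",s);im=get_image("wrist");cv2.imwrite("pics/w26.png",im)
for t in("bay_home","bay_mouth","tray"):
    for d in spot_point("wrist",t): v,u=d["pixel"];print(t,d["confidence"],u,v,ray(C,u,v,0))
E
```

```text
32.8667 [ 0.5492 -0.0296  0.2986] [-179.8095    0.0261   90.128 ] [0.4957 0.1363 0.1085] 0.08507876702125411
tray 0.95 287.7 168.9 [ 0.546  -0.0142  0.    ]
```

View pics/w26.png

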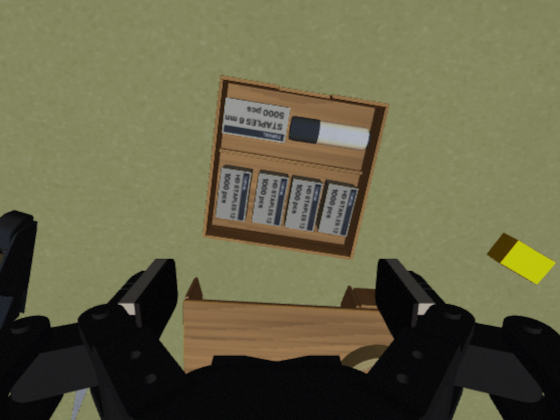

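```bash
python3 - <<'E'
from h import *
im=cv2.imread("pics/w26.png");cv2.imwrite("pics/w26z.png",cv2.convertScaleAbs(cv2.resize(im[255:345,170:390],None,fx=3.6,fy=3.6,interpolation=2),alpha=1.6))
E
```

```text
(no output)
```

View pics/w26z.png

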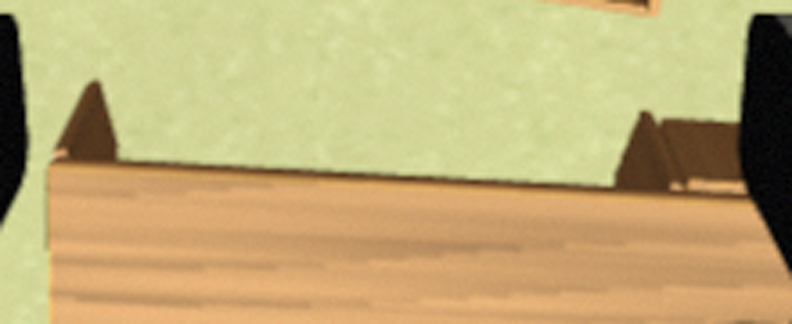

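```bash
python3 - <<'E'
from h import *
C=cam("wrist")
p=ray(C,196.4,277.8,0);q=ray(C,349.2,286.1,0);d=q-p
print(p,q,np.hypot(*d[:2]),np.degrees(np.arctan2(-d[0],d[1])),(p+q)/2)
r=ray(C,183.3,300.8,.061);r2=ray(C,170+790/3.6,255+195/3.6,.061);print(r,r2,np.degrees(np.arctan2(-(r2-r)[0],(r2-r)[1])))
# tray rim corners
im=cv2.imread("pics/w26.png");cv2.imwrite("pics/w26t.png",cv2.convertScaleAbs(cv2.resize(im[65:270,195:400],None,fx=2.9,fy=2.9,interpolation=2),alpha=1.6))
E
```

```text
[ 0.7006 -0.1402  0.    ] [0.7132 0.0743 0.    ] 0.21487330411591593 -3.3589596186005553 [ 0.7069 -0.0329  0.    ]
[ 0.7002 -0.1422  0.061 ] [0.7114 0.111  0.061 ] -2.5429798915104707
```

View pics/w26t.png

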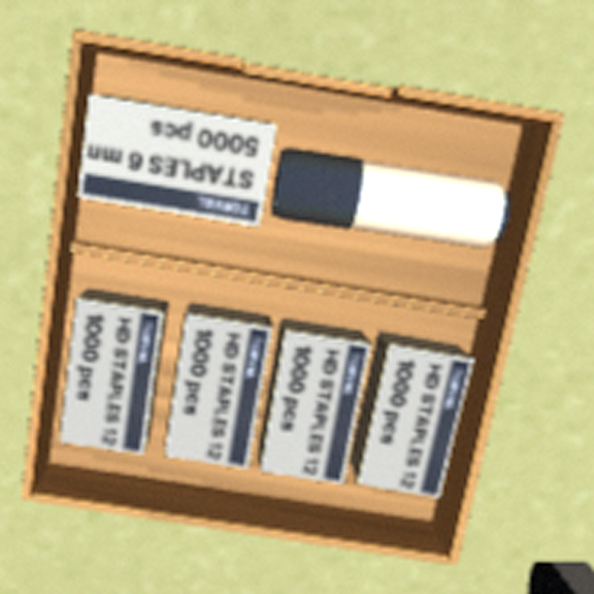

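```bash
python3 - <<'E'
from h import *
C=cam("wrist")
P=np.array([ray(C,195+u/2.9,65+v/2.9,z)[:2] for u,v,z in [(75,31,.046),(563,115,.046),(24,497,.044),(455,562,.044)]])
fr,fl,rr,rl=P;print(P,P.mean(0))
for a,b in [(fr,rr),(fl,rl)]: d=b-a;print(np.hypot(*d),np.degrees(np.arctan2(d[1],d[0])))
for a,b in [(fr,fl),(rr,rl)]: d=b-a;print(np.hypot(*d),np.degrees(np.arctan2(d[1],d[0]))-90)
E
```

```text
[[ 0.4408 -0.0877]
 [ 0.47    0.0937]
 [ 0.6228 -0.117 ]
 [ 0.6519  0.0648]] [ 0.5464 -0.0115]
0.1843624920952385 -9.138938669186391
0.1842354445701129 -9.0214031051239
0.18371386076452206 -9.148885642587402
0.18409181990497778 -9.109202959623161
```

Request:
arm_command(series=[0.014, 0.14, -0.1, 0, 0, 1.417, 0.085, 0.014, 0.14, -0.1, 0, 0, 1.417, 0.085, 0.014, 0.14, -0.1, 0, 0, 1.417, 0.085, 0.014, 0.14, -0.1, 0, 0, 1.417, 0.085, 0.014, 0.14, -0.1, 0, 0, 1.417, 0.085, 0.014, 0.14, -0.1, 0, 0, 1.417, 0.085, 0.014, 0.14, -0.1, 0, 0, 1.417, 0.085, 0.014, 0.14, -0.15, 0, 0, 1.417, 0.085, 0.014, 0.14, -0.2, 0, 0, 1.417, 0.085, 0.014, 0.14, -0.2, 0, 0, 1.417, 0.085, 0.014, 0.14, -0.2, 0, 0, 1.417, 0.085, 0.014, 0.14, -0.2, 0, 0, 1.417, 0.085, 0.014, 0.14, -0.2, 0, 0, 1.417, 0.085, 0.014, 0.14, -0.2, 0, 0, 1.417, 0.085])

```text
time_s: 34.23
position: [0.5638, 0.1105, 0.1003]
tool_rot: [180.0, 0.0, 171.2]
wrist_force: [1.0, -0.0, 0.6]
grip_width: 0.085
```

```bash
python3 - <<'E'
from h import *
s=st();C=cam("wrist",s);im=get_image("wrist");cv2.imwrite("pics/w27.png",im)
E
```

```text
34.2333 [0.5638 0.1105 0.1003] [179.998    0.0046 171.1754] [ 0.9968 -0.0168  0.5543] 0.08497527210029727
```

View pics/w27.png

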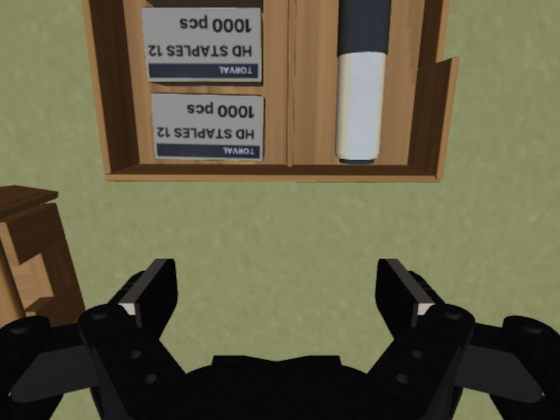

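Request:
arm_command(series=[0, 0, -0.04, 0, 0, 0, 0.085, 0, 0, -0.075, 0, 0, 0, 0.085, 0, 0, -0.086, 0, 0, 0, 0.085, 0, -0.005, -0.086, 0, 0, 0, 0.085, -0.001, -0.01, -0.086, 0, 0, 0.02, 0.085, -0.003, -0.014, -0.086, 0, 0, 0.04, 0.085, -0.005, -0.018, -0.086, 0, 0, 0.06, 0.085, -0.008, -0.022, -0.086, 0, 0, 0.08, 0.085, -0.01, -0.026, -0.086, 0, 0, 0.106, 0.085, -0.013, -0.029, -0.086, 0, 0, 0.106, 0.085, -0.013, -0.0315, -0.086, 0, 0, 0.106, 0.085, -0.013, -0.0315, -0.086, 0, 0, 0.106, 0.085])

```text
time_s: 35.28
position: [0.5516, 0.0796, 0.016]
tool_rot: [179.9, 0.2, 177.3]
wrist_force: [0.2, 5.2, 3.5]
grip_width: 0.085
```

Request:
arm_command(series=[0, 0.015, 0, 0, 0, 0, 0.085, 0, 0.03, 0.03, 0, 0, 0, 0.085, 0, 0.03, 0.07, 0, 0, 0, 0.085, 0, 0.03, 0.11, 0, 0, 0, 0.085, -0.001, -0.01, 0.15, 0, 0, -0.125, 0.085, -0.001, -0.05, 0.19, 0, 0, -0.25, 0.085, -0.001, -0.09, 0.23, 0, 0, -0.375, 0.085, -0.001, -0.1, 0.27, 0, 0, -0.5, 0.085, -0.001, -0.109, 0.286, 0, 0, -0.62, 0.085, -0.001, -0.109, 0.286, 0, 0, -0.74, 0.085, -0.001, -0.109, 0.286, 0, 0, -0.86, 0.085, -0.001, -0.109, 0.286, 0, 0, -0.98, 0.085, -0.001, -0.109, 0.286, 0, 0, -1.1, 0.085, -0.001, -0.109, 0.286, 0, 0, -1.22, 0.085, -0.001, -0.109, 0.286, 0, 0, -1.34, 0.085, -0.001, -0.109, 0.286, 0, 0, -1.46, 0.085, -0.001, -0.109, 0.286, 0, 0, -1.523, 0.085, -0.001, -0.109, 0.286, 0, 0, -1.523, 0.085, -0.001, -0.109, 0.286, 0, 0, -1.523, 0.085])

```text
time_s: 36.87
position: [0.5489, -0.0306, 0.3003]
tool_rot: [-179.9, 0.0, 90.1]
wrist_force: [0.1, 0.1, 0.6]
grip_width: 0.0852
```

```bash
python3 - <<'E'
from h import *
s=st();C=cam("wrist",s);im=get_image("wrist");cv2.imwrite("pics/w28.png",im)
for d in spot_point("wrist","tray"): v,u=d["pixel"];print(d["confidence"],u,v,ray(C,u,v,0))
cv2.imwrite("pics/w28z.png",cv2.convertScaleAbs(cv2.resize(im[40:320,160:410],None,fx=2.1,fy=2.1,interpolation=2),alpha=1.6))
E
```

```text
36.8667 [ 0.5489 -0.0306  0.3003] [-179.9417    0.0205   90.1314] [0.0863 0.1201 0.5937] 0.08515429162406307
0.71 280.2 164.5 [ 0.5411 -0.0247  0.    ]
```

View pics/w28z.png

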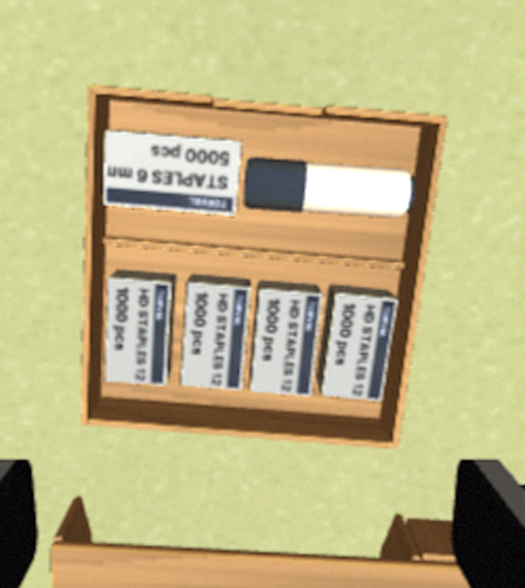

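```bash
python3 - <<'E'
from h import *
C=cam("wrist")
f=lambda u,v,z: ray(C,160+u/2.1,40+v/2.1,z)[:2]
P=np.array([f(*a) for a in [(90,86,.046),(445,117,.046),(82,421,.044),(397,445,.044)]])
fr,fl,rr,rl=P;print(P,P.mean(0))
for a,b in [(fr,rr),(fl,rl)]: d=b-a;print(np.hypot(*d),np.degrees(np.arctan2(d[1],d[0])))
for a,b in [(fr,fl),(rr,rl)]: d=b-a;print(np.hypot(*d),np.degrees(np.arctan2(d[1],d[0]))-90)
p=f(79,497,0);q=f(399,516,0);d=q-p;print(p,q,np.hypot(*d),np.degrees(np.arctan2(-d[0],d[1])),(p+q)/2)
a,b=f(52,544,.061),f(500,563,.061);d=b-a;print(a,b,np.degrees(np.arctan2(-d[0],d[1])))
E
```

```text
[[ 0.4458 -0.108 ]
 [ 0.4605  0.0736]
 [ 0.6281 -0.1233]
 [ 0.6427  0.0601]] [ 0.5443 -0.0244]
0.1829128897752399 -4.779966841170205
0.18274640475262832 -4.2196170057455245
0.18219115692451407 -4.617129968605354
0.18397894851192206 -4.564142582793622
[ 0.6989 -0.1392] [0.7126 0.0748] 0.2144862307087562 -3.6470143880772463 [ 0.7058 -0.0322]
[ 0.6979 -0.1411] [0.7099 0.121 ] -2.6282728172386434
```

Request:
arm_command(series=[-0.04, 0.004, 0, 0, 0, -0.051, 0.085, -0.08, 0.008, 0, 0, 0, -0.051, 0.085, -0.125, 0.0125, -0.03, 0, 0, -0.051, 0.085, -0.125, 0.0125, -0.07, 0, 0, -0.051, 0.085, -0.125, 0.0125, -0.11, 0, 0, -0.051, 0.085, -0.125, 0.0125, -0.15, 0, 0, -0.051, 0.085, -0.125, 0.0125, -0.19, 0, 0, -0.051, 0.085, -0.125, 0.0125, -0.2, 0, 0, -0.051, 0.085, -0.125, 0.0125, -0.2, 0, 0, -0.051, 0.085])

```text
time_s: 37.72
position: [0.422, -0.0185, 0.0972]
tool_rot: [-179.5, 0.2, 87.2]
wrist_force: [0.9, -0.0, 0.2]
grip_width: 0.085
```

```bash
python3 - <<'E'
from h import *
s=st();C=cam("wrist",s);im=get_image("wrist");cv2.imwrite("pics/w29.png",im);cv2.imwrite("pics/top3.png",get_image("top"))
E
```

```text
37.7167 [ 0.422  -0.0185  0.0972] [-179.5284    0.1756   87.1574] [ 0.9234 -0.0102  0.1502] 0.08503724667874772
```

View pics/w29.png

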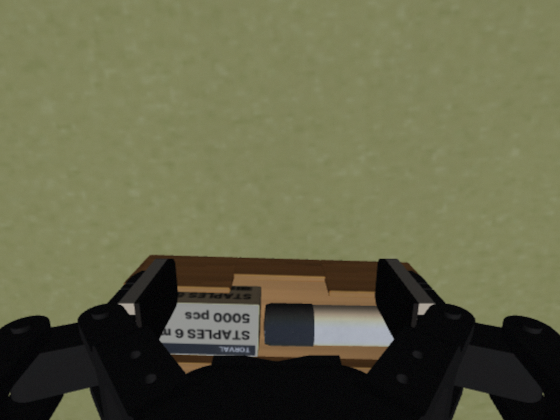

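View pics/top3.png

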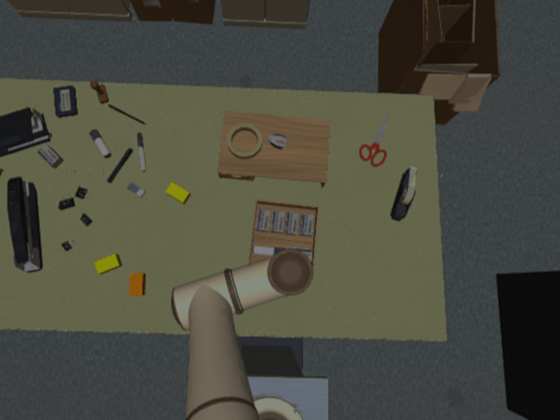

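Request:
arm_command(series=[0, 0, -0.04, 0, 0, 0, 0.085, 0, 0, -0.07, 0, 0, 0, 0.085, 0, 0, -0.08, 0, 0, 0, 0.085, 0, 0, -0.08, 0, 0, 0, 0.085, 0.008, -0.0004, -0.08, 0, 0, 0, 0.085, 0.016, -0.0008, -0.08, 0, 0, 0, 0.085, 0.024, -0.0012, -0.08, 0, 0, 0, 0.085, 0.032, -0.0016, -0.08, 0, 0, 0, 0.085, 0.04, -0.002, -0.08, 0, 0, 0, 0.085, 0.048, -0.0024, -0.08, 0, 0, 0, 0.085, 0.055, -0.0028, -0.08, 0, 0, 0, 0.085, 0.06, -0.003, -0.08, 0, 0, 0, 0.085, 0.06, -0.003, -0.08, 0, 0, 0, 0.085])

```text
time_s: 38.9
position: [0.4854, -0.0209, 0.0212]
tool_rot: [-180.0, 0.0, 87.1]
wrist_force: [-3.7, -2.3, 2.0]
grip_width: 0.0847
```

```bash
python3 - <<'E'
from h import *
s=st();C=cam("wrist",s);im=get_image("wrist");cv2.imwrite("pics/w30.png",im);t=get_image("top");cv2.imwrite("pics/top4.png",cv2.convertScaleAbs(cv2.resize(t[90:290,180:380],None,fx=3,fy=3,interpolation=2),alpha=1.5))
E
```

```text
38.9 [ 0.4854 -0.0209  0.0212] [-179.9987    0.0021   87.0904] [-3.6634 -2.3139  2.0017] 0.08467914692495872
```

View pics/w30.png

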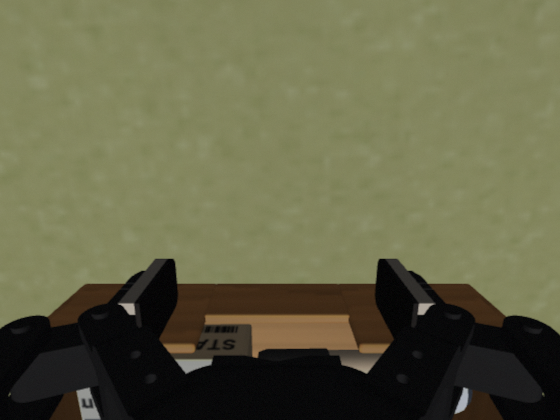

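View pics/top4.png

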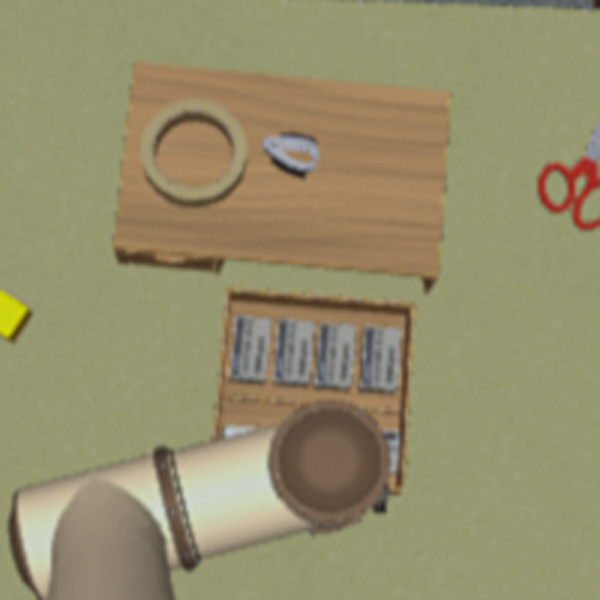

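```bash
python3 - <<'E'
from h import *
C=cam("top")
f=lambda u,v,z: ray(C,180+u/3,90+v/3,z)[:2]
rl,rr=f(228,290,.044),f(414,304,.044);d=rl-rr;print(rl,rr,np.hypot(*d),np.degrees(np.arctan2(-d[0],d[1])),(rl+rr)/2)
p,q=f(430,291,0),f(219,271,0);d=q-p;print(p,q,np.hypot(*d),np.degrees(np.arctan2(-d[0],d[1])),(p+q)/2)
a,b=f(115,247,.061),f(438,272,.061);d=a-b;print(a,b,np.hypot(*d),np.degrees(np.arctan2(-d[0],d[1])),b+.110*d/np.hypot(*d))
E
```

```text
[0.6815 0.0594] [ 0.6737 -0.1228] 0.18238643879101396 -2.4355456578827743 [ 0.6776 -0.0317]
[ 0.6991 -0.1455] [0.7126 0.0703] 0.2162657611353061 -3.5733660982992497 [ 0.7059 -0.0376]
[0.716  0.1695] [ 0.7021 -0.1435] 0.313319795571887 -2.5407234910431775 [ 0.707  -0.0336]
```

Request:
arm_command(series=[0.008, -0.0004, 0, 0, 0, 0.003, 0.085, 0.016, -0.0008, 0, 0, 0, 0.003, 0.085, 0.024, -0.0012, 0, 0, 0, 0.003, 0.085, 0.032, -0.0016, 0, 0, 0, 0.003, 0.085, 0.04, -0.002, 0, 0, 0, 0.003, 0.085, 0.045, -0.0022, 0, 0, 0, 0.003, 0.085, 0.05, -0.0025, 0, 0, 0, 0.003, 0.085, 0.05, -0.0025, 0, 0, 0, 0.003, 0.085])

```text
time_s: 39.67
position: [0.5352, -0.0231, 0.0204]
tool_rot: [180.0, -0.0, 87.3]
wrist_force: [-3.0, -1.0, 1.6]
grip_width: 0.0851
```

```bash
python3 - <<'E'
from h import *
s=st();C=cam("wrist",s);im=get_image("wrist");cv2.imwrite("pics/w31.png",im);t=get_image("top");cv2.imwrite("pics/top5.png",cv2.convertScaleAbs(cv2.resize(t[90:290,180:380],None,fx=3,fy=3,interpolation=2),alpha=1.5))
E
```

```text
39.6667 [ 0.5352 -0.0231  0.0204] [179.9896  -0.0066  87.2827] [-2.9559 -1.0113  1.5693] 0.08505400913113978
```

View pics/w31.png

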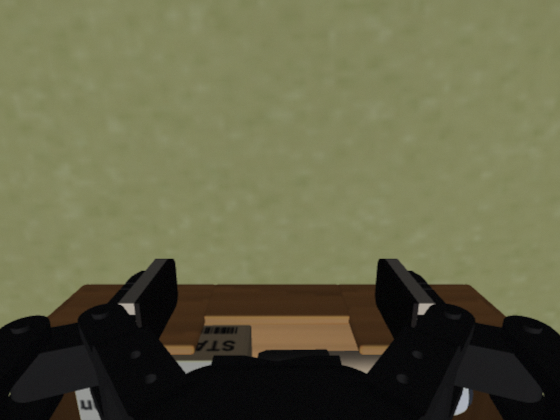

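View pics/top5.png

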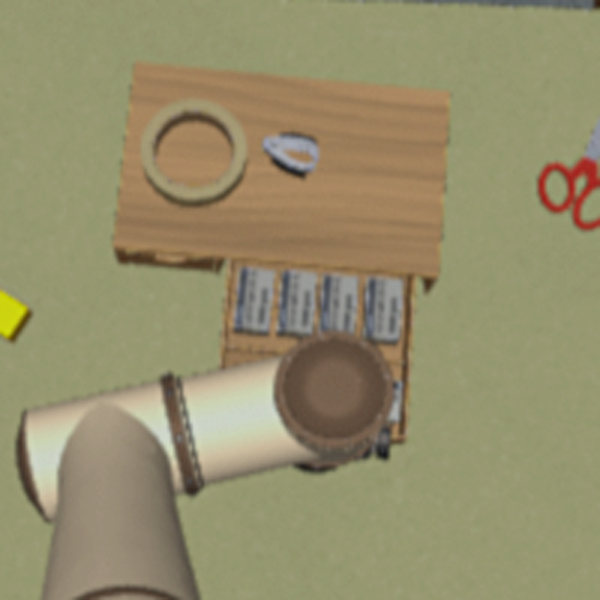

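Request:
arm_command(series=[0.01, -0.0005, 0, 0, 0, 0, 0.085, 0.02, -0.001, 0, 0, 0, 0, 0.085, 0.03, -0.0015, 0, 0, 0, 0, 0.085, 0.04, -0.002, 0, 0, 0, 0, 0.085, 0.05, -0.0025, 0, 0, 0, 0, 0.085, 0.06, -0.003, 0, 0, 0, 0, 0.085])

```text
time_s: 40.27
position: [0.5937, -0.0262, 0.0202]
tool_rot: [-179.8, 0.0, 87.3]
wrist_force: [-6.2, 0.2, 3.0]
grip_width: 0.0852
```

Request:
arm_command(series=[0.01, -0.0005, 0, 0, 0, 0, 0.085, 0.02, -0.001, 0, 0, 0, 0, 0.085, 0.03, -0.0015, 0, 0, 0, 0, 0.085, 0.04, -0.002, 0, 0, 0, 0, 0.085, 0.05, -0.0025, 0, 0, 0, 0, 0.085, 0.055, -0.003, 0, 0, 0, 0, 0.085])

```text
time_s: 40.77
position: [0.6503, -0.029, 0.0203]
tool_rot: [180.0, 0.0, 87.3]
wrist_force: [-5.7, 0.8, 3.9]
grip_width: 0.0851
```

```bash
python3 - <<'E'
from h import *
s=st();C=cam("wrist",s);im=get_image("wrist");cv2.imwrite("pics/w32.png",im);t=get_image("top");cv2.imwrite("pics/top6.png",cv2.convertScaleAbs(cv2.resize(t[90:290,180:380],None,fx=3,fy=3,interpolation=2),alpha=1.5))
E
```

```text
40.7667 [ 0.6503 -0.029   0.0203] [179.9961   0.0009  87.3186] [-5.7274  0.8456  3.9406] 0.08506411371170917
```

View pics/w32.png

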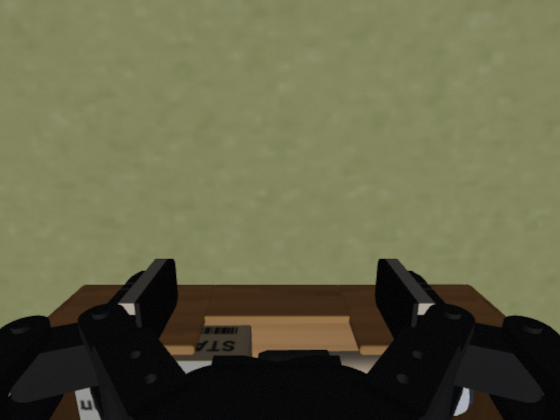

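View pics/top6.png

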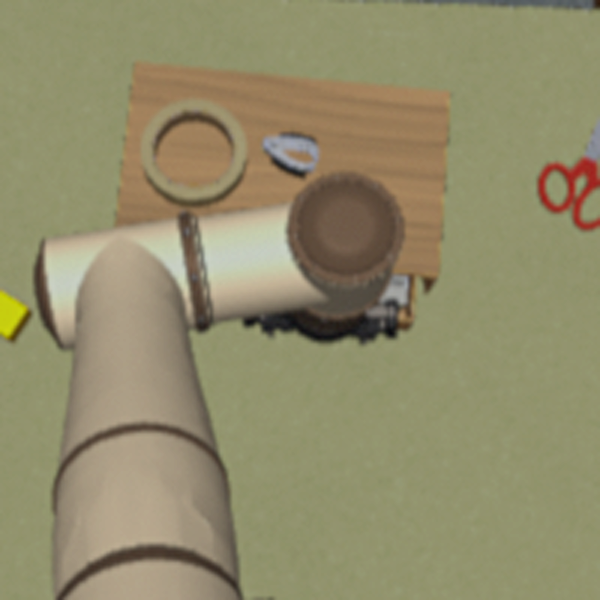

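Request:
arm_command(series=[0.008, -0.0004, 0, 0, 0, 0, 0.085, 0.016, -0.0008, 0, 0, 0, 0, 0.085, 0.023, -0.001, 0, 0, 0, 0, 0.085, 0.029, -0.0013, 0, 0, 0, 0, 0.085, 0.034, -0.0015, 0, 0, 0, 0, 0.085])

```text
time_s: 41.28
position: [0.6832, -0.0306, 0.0203]
tool_rot: [-179.9, 0.0, 87.3]
wrist_force: [-6.1, -0.2, 2.6]
grip_width: 0.0846
```

Request:
arm_command(series=[0.002, 0, 0, 0, 0, 0, 0.085, 0.004, 0, 0, 0, 0, 0, 0.085, 0.006, 0, 0, 0, 0, 0, 0.085])

```text
time_s: 41.53
position: [0.6888, -0.0307, 0.0203]
tool_rot: [-179.9, 0.0, 87.3]
wrist_force: [-6.3, 0.5, 3.3]
grip_width: 0.0852
```

```bash
python3 - <<'E'
from h import *
s=st();C=cam("wrist",s);im=get_image("wrist");cv2.imwrite("pics/w33.png",im);t=get_image("side");cv2.imwrite("pics/side3.png",cv2.convertScaleAbs(cv2.resize(t[150:270,170:350],None,fx=4,fy=4,interpolation=2),alpha=1.3))
E
```

```text
41.5333 [ 0.6888 -0.0307  0.0203] [-179.8798    0.011    87.2804] [-6.2576  0.4965  3.2664] 0.08523134960780779
```

View pics/w33.png

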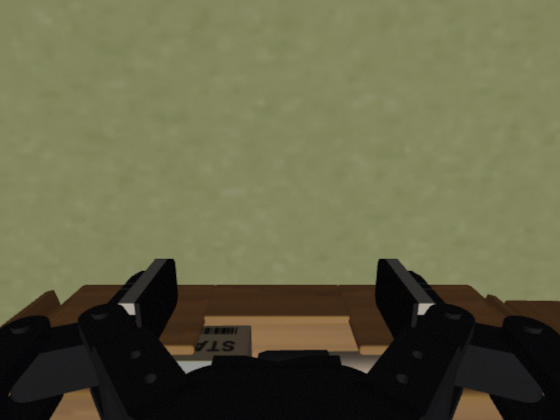

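View pics/side3.png

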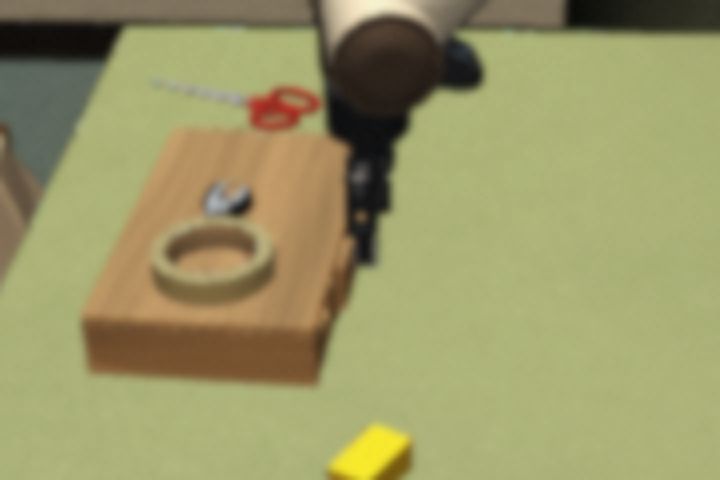

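Request:
arm_command(series=[0.0015, 0, 0, 0, 0, 0, 0.085, 0.003, 0, 0, 0, 0, 0, 0.085, 0.003, 0, 0, 0, 0, 0, 0.085])

```text
time_s: 41.88
position: [0.6918, -0.0307, 0.0203]
tool_rot: [-179.9, 0.0, 87.3]
wrist_force: [-5.9, 0.7, 3.5]
grip_width: 0.085
```

Request:
arm_command(series=[0.001, 0, 0, 0, 0, 0, 0.085, 0.002, 0, 0, 0, 0, 0, 0.085, 0.002, 0, 0, 0, 0, 0, 0.085])

```text
time_s: 42.13
position: [0.6917, -0.0307, 0.0203]
tool_rot: [-179.6, 0.0, 87.2]
wrist_force: [-11.2, 0.5, 6.5]
grip_width: 0.0853
```

```bash
python3 - <<'E'
from h import *
s=st();C=cam("wrist",s);im=get_image("wrist");cv2.imwrite("pics/w34.png",cv2.convertScaleAbs(cv2.resize(im[240:400,:],(800,229*1),interpolation=2),alpha=1.6))
E
```

```text
42.1333 [ 0.6917 -0.0307  0.0203] [-179.6177    0.0304   87.2426] [-11.1967   0.5375   6.5039] 0.08527301006384401
```

View pics/w34.png

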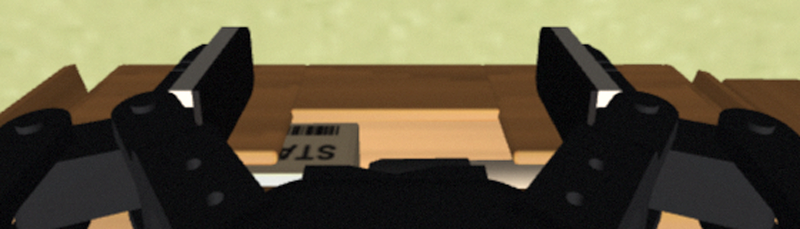

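Request:
arm_command(series=[-0.01, 0, 0, 0, 0, 0, 0.085, -0.04, 0, 0.01, 0, 0, 0, 0.085, -0.08, 0, 0.05, 0, 0, 0, 0.085, -0.11, 0, 0.09, 0, 0, 0, 0.085, -0.11, 0, 0.13, 0, 0, 0, 0.085, -0.11, 0, 0.17, 0, 0, 0, 0.085, -0.11, 0, 0.19, 0, 0, 0, 0.085, -0.11, 0, 0.19, 0, 0, 0, 0.085, -0.11, 0, 0.19, 0, 0, 0, 0.085])

```text
time_s: 42.93
position: [0.5875, -0.03, 0.2144]
tool_rot: [179.3, -0.1, 87.3]
wrist_force: [0.1, -0.2, -0.5]
grip_width: 0.0851
```

```bash
python3 - <<'E'
from h import *
s=st();C=cam("wrist",s);im=get_image("wrist");cv2.imwrite("pics/w35.png",im)
cv2.imwrite("pics/w35z.png",cv2.convertScaleAbs(cv2.resize(im[190:340,130:430],None,fx=2.66,fy=2.66,interpolation=2),alpha=1.6))
t=get_image("top");cv2.imwrite("pics/top7.png",cv2.convertScaleAbs(cv2.resize(t[90:290,180:380],None,fx=3,fy=3,interpolation=2),alpha=1.5))
E
```

```text
42.9333 [ 0.5875 -0.03    0.2144] [179.3372  -0.1405  87.3362] [ 0.129  -0.2182 -0.4814] 0.08512277004011738
```

View pics/w35z.png

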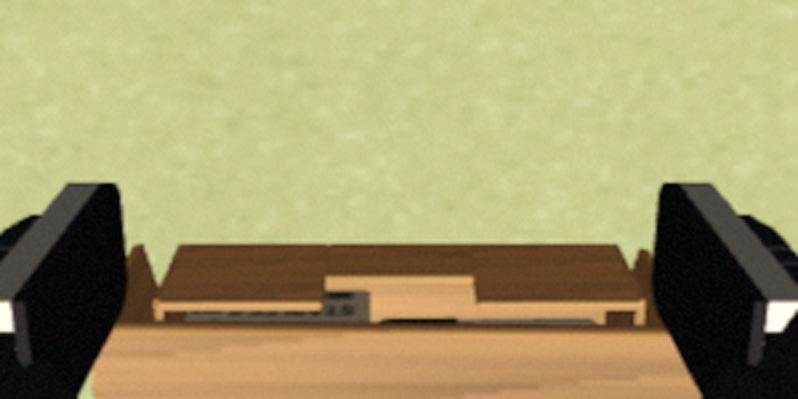

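View pics/top7.png

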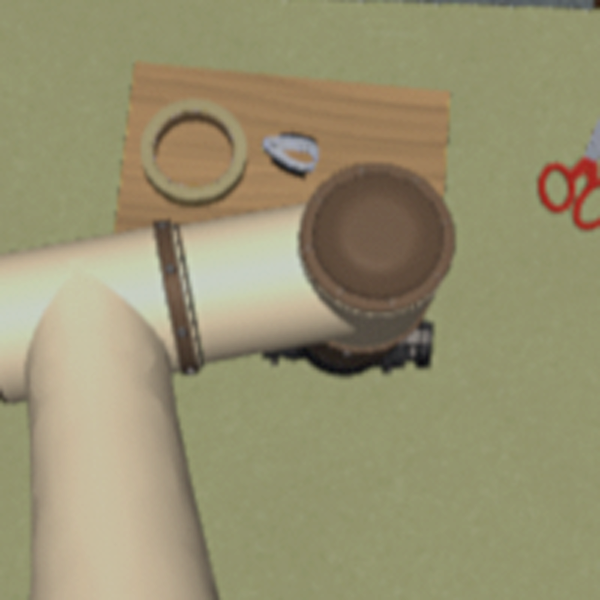

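Request:
arm_command(series=[0, 0, -0.04, 0, 0, -0.01, 0.085, 0, 0, -0.08, 0, 0, -0.01, 0.085, 0, 0, -0.12, 0, 0, -0.01, 0.085, 0.03, 0, -0.14, 0, 0, -0.01, 0.085, 0.06, 0, -0.17, 0, 0, -0.01, 0.085, 0.08, 0, -0.19, 0, 0, -0.01, 0.085, 0.095, 0, -0.19, 0, 0, -0.01, 0.085, 0.102, 0, -0.19, 0, 0, -0.01, 0.085, 0.105, 0, -0.19, 0, 0, -0.01, 0.085])

```text
time_s: 43.78
position: [0.6901, -0.0308, 0.0181]
tool_rot: [-179.9, 0.0, 86.7]
wrist_force: [-0.5, -0.2, -0.1]
grip_width: 0.0853
```

Request:
arm_command(series=[0.002, 0, 0, 0, 0, 0, 0.085, 0.004, 0, 0, 0, 0, 0, 0.085, 0.006, 0, 0, 0, 0, 0, 0.085, 0.006, 0, 0, 0, 0, 0, 0.085])

```text
time_s: 44.12
position: [0.6921, -0.0306, 0.0201]
tool_rot: [-179.6, 0.0, 86.7]
wrist_force: [-5.8, 0.6, 0.3]
grip_width: 0.0847
```

Request:
arm_command(series=[0.0015, 0, 0, 0, 0, 0, 0.085, 0.003, 0, 0, 0, 0, 0, 0.085, 0.003, 0, 0, 0, 0, 0, 0.085])

```text
time_s: 44.37
position: [0.6919, -0.0307, 0.0198]
tool_rot: [-179.2, 0.1, 86.6]
wrist_force: [-13.5, 1.4, 3.7]
grip_width: 0.085
```

Request:
arm_command(series=[0.0015, 0, 0, 0, 0, 0, 0.085, 0.003, 0, 0, 0, 0, 0, 0.085, 0.003, 0, 0, 0, 0, 0, 0.085])

```text
time_s: 44.62
position: [0.6917, -0.0308, 0.0198]
tool_rot: [-178.8, 0.1, 86.6]
wrist_force: [-21.6, 3.1, 9.1]
grip_width: 0.085
```

Request:
arm_command(series=[-0.015, 0, 0, 0, 0, 0, 0.085, -0.05, 0, 0.01, 0, 0, 0, 0.085, -0.09, 0, 0.03, 0, 0, 0, 0.085, -0.13, 0, 0.05, 0, 0, 0, 0.085, -0.16, 0, 0.08, 0, 0, 0, 0.085, -0.16, 0, 0.1, 0, 0, 0, 0.085, -0.16, 0, 0.1, 0, 0, 0, 0.085])

```text
time_s: 45.2
position: [0.5426, -0.0303, 0.127]
tool_rot: [179.3, -0.1, 86.8]
wrist_force: [2.2, 0.5, 0.9]
grip_width: 0.0846
```

```bash
python3 - <<'E'
from h import *
s=st();C=cam("wrist",s);im=get_image("wrist");cv2.imwrite("pics/w36.png",im)
t=get_image("top");cv2.imwrite("pics/top8.png",cv2.convertScaleAbs(cv2.resize(t[90:290,180:380],None,fx=3,fy=3,interpolation=2),alpha=1.5))
t=get_image("side");cv2.imwrite("pics/side4.png",cv2.convertScaleAbs(cv2.resize(t[150:270,170:350],None,fx=4,fy=4,interpolation=2),alpha=1.3))
E
```

```text
45.2 [ 0.5426 -0.0303  0.127 ] [179.3189  -0.1261  86.8327] [2.1753 0.5096 0.9332] 0.08459847299382789
```

View pics/w36.png

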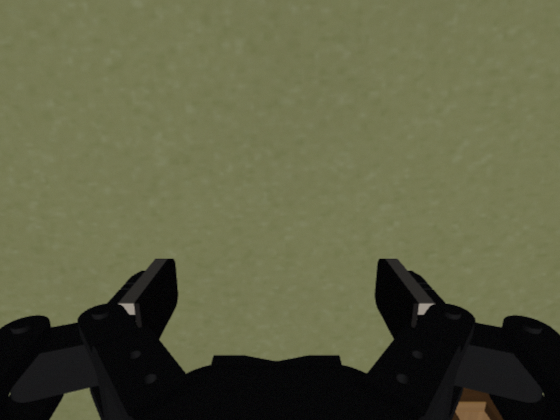

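View pics/top8.png

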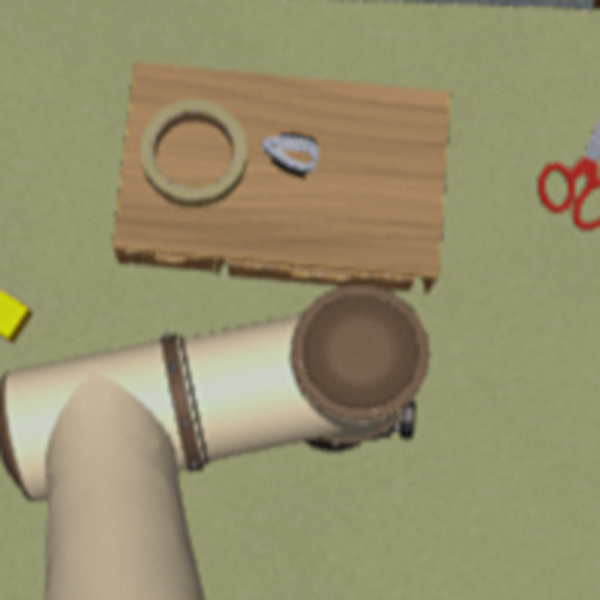

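View pics/side4.png

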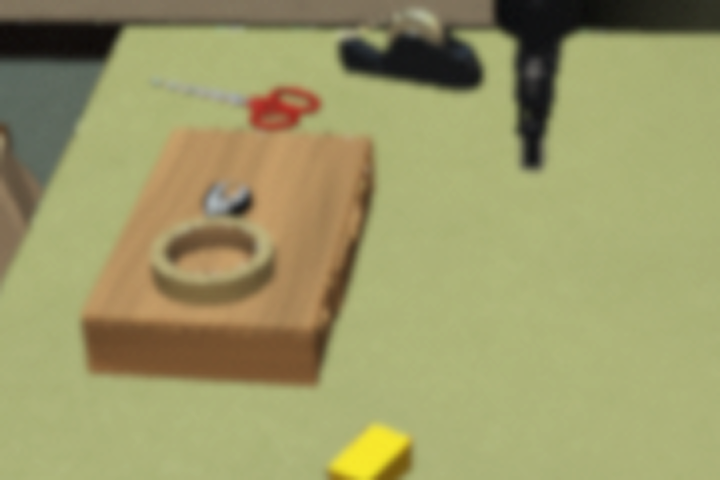

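Request:
arm_command(series=[-0.02, 0, 0.04, 0, 0, 0, 0.085, -0.02, 0, 0.08, 0, 0, 0, 0.085, -0.02, 0, 0.1, 0, 0, 0, 0.085, -0.02, 0, 0.1, 0, 0, 0, 0.085, -0.02, 0, 0.1, 0, 0, 0, 0.085, -0.02, 0, 0.1, 0, 0, 0, 0.085])

```text
time_s: 45.85
position: [0.5211, -0.0306, 0.2188]
tool_rot: [-179.9, 0.0, 86.7]
wrist_force: [0.5, 0.2, -1.3]
grip_width: 0.0851
```

```bash
python3 - <<'E'
from h import *
s=st();C=cam("wrist",s);im=get_image("wrist");cv2.imwrite("pics/w37.png",im)
cv2.imwrite("pics/w37z.png",cv2.convertScaleAbs(cv2.resize(im[250:400,130:430],None,fx=2.66,fy=2.66,interpolation=2),alpha=1.6))
E
```

```text
45.85 [ 0.5211 -0.0306  0.2188] [-179.8504    0.0053   86.6886] [ 0.4727  0.1559 -1.2883] 0.0850593457187535
```

View pics/w37z.png

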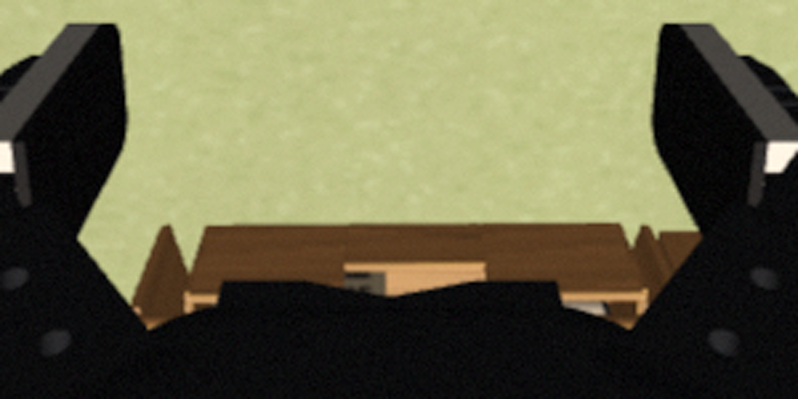

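Request:
arm_command(series=[0.04, 0.03, -0.04, 0, 0, 0, 0, 0.08, 0.0685, -0.08, 0, 0, 0, 0, 0.118, 0.0685, -0.12, 0, 0, 0, 0, 0.118, 0.0685, -0.16, 0, 0, 0, 0, 0.118, 0.0685, -0.195, 0, 0, 0, 0, 0.118, 0.0685, -0.195, 0, 0, 0, 0, 0.118, 0.0685, -0.195, 0, 0, 0, 0, 0.14, 0.0685, -0.195, 0, 0, 0, 0, 0.155, 0.0685, -0.195, 0, 0, 0, 0, 0.165, 0.0685, -0.195, 0, 0, 0, 0, 0.17, 0.0685, -0.195, 0, 0, 0, 0])

```text
time_s: 46.82
position: [0.6919, 0.0375, 0.0231]
tool_rot: [-179.8, 0.1, 86.7]
wrist_force: [0.1, 0.0, -0.5]
grip_width: 0.0002
```

Request:
arm_command(series=[0.002, 0, 0, 0, 0, 0, 0, 0.004, 0, 0, 0, 0, 0, 0, 0.006, 0, 0, 0, 0, 0, 0, 0.006, 0, 0, 0, 0, 0, 0])

```text
time_s: 47.15
position: [0.6962, 0.0377, 0.0246]
tool_rot: [-179.8, 0.0, 86.7]
wrist_force: [-1.6, -1.2, -1.4]
grip_width: 0.0003
```

Request:
arm_command(series=[0.001, 0, 0, 0, 0, 0, 0, 0.002, 0, 0, 0, 0, 0, 0, 0.003, 0, 0, 0, 0, 0, 0, 0.003, 0, 0, 0, 0, 0, 0])

```text
time_s: 47.48
position: [0.6961, 0.0377, 0.0246]
tool_rot: [-179.4, 0.1, 86.7]
wrist_force: [-10.7, 2.0, 4.5]
grip_width: 0.0003
```

Request:
arm_command(series=[0.001, 0, 0, 0, 0, 0, 0, 0.002, 0, 0, 0, 0, 0, 0, 0.002, 0, 0, 0, 0, 0, 0])

```text
time_s: 47.73
position: [0.6959, 0.0375, 0.0245]
tool_rot: [-179.1, 0.1, 86.7]
wrist_force: [-15.7, 1.8, 6.2]
grip_width: -0.0004
```

Request:
arm_command(series=[-0.015, 0, 0, 0, 0, 0, 0, -0.035, -0.03, 0, 0, 0, 0, 0, -0.035, -0.065, 0, 0, 0, 0, 0, -0.035, -0.1, 0, 0, 0, 0, 0, -0.035, -0.138, 0, 0, 0, 0, 0, -0.035, -0.138, 0, 0, 0, 0, 0, -0.028, -0.138, 0, 0, 0, 0, 0, -0.022, -0.138, 0, 0, 0, 0, 0, -0.018, -0.138, 0, 0, 0, 0, 0, -0.015, -0.138, 0, 0, 0, 0, 0, -0.013, -0.138, 0, 0, 0, 0, 0])

```text
time_s: 48.65
position: [0.6882, -0.099, 0.0247]
tool_rot: [-179.7, 0.0, 86.8]
wrist_force: [-7.1, -0.2, 2.9]
grip_width: 0.0002
```

Request:
arm_command(series=[0.0015, 0, 0, 0, 0, 0, 0, 0.003, 0, 0, 0, 0, 0, 0, 0.003, 0, 0, 0, 0, 0, 0])

```text
time_s: 48.9
position: [0.688, -0.0992, 0.0243]
tool_rot: [-179.3, 0.0, 86.7]
wrist_force: [-10.4, 1.2, 4.9]
grip_width: -0.0003
```

Request:
arm_command(series=[-0.015, 0, 0, 0, 0, 0, 0, -0.05, 0, 0.02, 0, 0, 0, 0, -0.09, 0, 0.05, 0, 0, 0, 0, -0.13, -0.02, 0.09, 0, 0, 0, 0.03, -0.17, -0.05, 0.13, 0, 0, 0, 0.05, -0.21, -0.08, 0.17, 0, 0, 0, 0.08, -0.24, -0.12, 0.21, 0, 0, 0, 0.085, -0.26, -0.16, 0.25, 0, 0, 0, 0.085, -0.26, -0.2, 0.27, 0, 0, 0, 0.085, -0.26, -0.24, 0.27, 0, 0, 0, 0.085, -0.26, -0.26, 0.27, 0, 0, 0, 0.085, -0.26, -0.26, 0.27, 0, 0, 0, 0.085, -0.26, -0.26, 0.27, 0, 0, 0, 0.085])

```text
time_s: 49.98
position: [0.4327, -0.3622, 0.2977]
tool_rot: [179.8, 0.1, 86.7]
wrist_force: [0.4, -0.1, -0.4]
grip_width: 0.0847
```

```bash
python3 - <<'E'
from h import *
st()
t=get_image("top");cv2.imwrite("pics/top9.png",cv2.convertScaleAbs(cv2.resize(t[90:290,180:440],None,fx=3,fy=3,interpolation=2),alpha=1.5))
t=get_image("side");cv2.imwrite("pics/side5.png",cv2.convertScaleAbs(cv2.resize(t[150:270,170:350],None,fx=4,fy=4,interpolation=2),alpha=1.3))
E
```

```text
49.9833 [ 0.4327 -0.3622  0.2977] [179.8045   0.1214  86.7472] [ 0.366  -0.1312 -0.3645] 0.08469493297450174
```

View pics/top9.png

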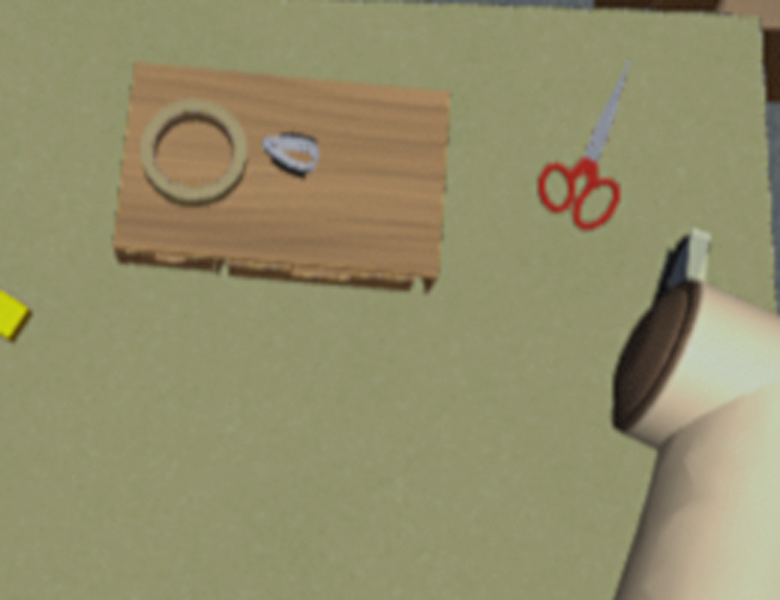

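View pics/side5.png

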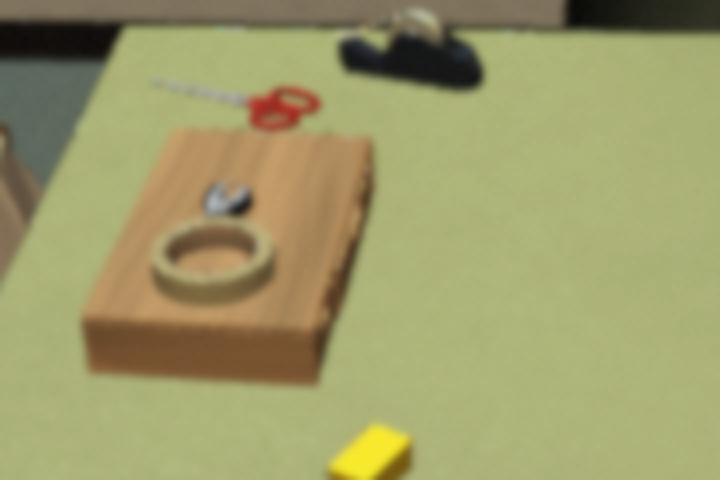

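The tray front now lines up with the unit's front and the shut drawer beside it. The worktop is clear where the refills lay, and the dispenser is where it was. I'm handing the job in.

```bash
python3 -c "
from bench import *
print(close_job())"
```

```text
the job is handed in; nothing more can be done
None
```

The drawer is restocked and shut, and I handed the job in at about 50 s of the 210 s allowed. All six refills were there at the start.

- **Packing:** The four chunky staple boxes went side by side into the rear compartment. The flat box and glue stick went end to end into the front one. The last clear view inside, with the tray just squared up before the push, showed all six lying flat and none on another.
- **Knock:** The flat box was knocked about 4 cm aside before I picked it up. I measured it again from a fresh picture before gripping it.
- **Pushing home:** I squared the tray up with a push on its left side, then pushed it in from the front. It stopped firmly at the back, at up to about 22 N. I then pressed each side of the front separately, and neither side moved.
- **Last checks:** In the final top and side views the tray's front is in line with the unit's front, and the dispenser is where it was. One wrist picture before the side presses suggested the left side stood 1–2 mm proud. The pictures cannot settle that millimetre, so I relied on the firm stop at both sides.

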